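Load, clamp and start the drum-shell shaker cradle

ROBOT

A 6-joint arm with a two-finger parallel gripper is mounted at the origin on the work surface. World frame = base frame: x ahead of the robot, y to its left, z up, the work surface at z = 0. Lengths are in m, angles in degrees, forces in N, time in s.
With the tool pointing down it reaches from about 0.4 to 0.825 m from the base axis. Payload 7 kg.
Tool frame: the origin (TCP) lies at the very end of the fingers, on their centre line; the grasp point (between the pads) lies hold_point_z behind it (hold_point_z is the distance from the TCP to the grasp point, in m); z points along the fingers, y is the direction in which the jaws open and shut (so a half turn about z gives the same grasp; the last joint's range is limited). The gripper opens to 88 mm and grips with 3 to 60 N. Pads are 19 mm wide; open, the fingers measure 130 mm over their backs; the gripper's body (78 mm by 193 mm) begins 47 mm behind the grasp point.
Start: joints at [88.241, 20.546, 0.682, 0, -70.136, -16.507], TCP at [0.212, 0.641, 0.227] pointing down, gripper open.
Joint ranges: [-176.03, 176.03], [-82.01, 121.73], [-58.28, 71.71], [-173.87, 95.51], [-174.79, -0.11], [-173.66, 173.66]. Speed limits (degrees/s): [136.94, 136.94, 172.46, 180, 180, 180].

INTERFACE

Orientations are given as [roll, pitch, yaw] about the fixed x, y, z axes, in that order (R = Rz(yaw) Ry(pitch) Rx(roll)).
In Python, from plant import get_obs, snapshot, close_job, hold_point_z gives the robot as it stands. The module is installed in compiled form; this text tells all that it offers.
- The arm moves only by the tool jog_arm, never from a script. Its argument "commands" is a list of rows, each a list of 4 numbers: the shift along the world's x, y, z in mm, then the turn about the world's z in degrees. In form: [[x, y, z, turn], ...]. A call has exactly 10 rows; each row shifts and turns the commanded pose from where the row before left it; what a row does not reach is not made up. A row lasts 1/12 s, in which the tool goes at most 41.7 mm and 7.16 degrees, less where a joint would pass 70% of its speed; a pose out of reach is approached as far as the arm can. A call is refused whole if a number of a shift passes 41.7 or a number of a turn 7.16, either way. A call with a gripper value outside its range is refused whole. "fingers" is the finger opening in mm, from 0 to 87.6, set as the call begins (left out, the last holds). The fingers move at their own pace and stop on an object; the grip force is fixed at half the most. Time passes only in rows, so rows that do not move let the fingers close, or fill a call up. It gives the time, the measured TCP pose, the force and the opening at its end, in the units of the state.
- get_obs(): the state, without advancing time (a new reading comes with each control period).
- snapshot(name): name is "scene" or "top"; returns a dict with "image" (480x640x3 uint8, red, green, blue), "fov_y" (degrees; the focal length in pixels is half the picture's height over the tangent of half this angle, whatever the lens; pixels are square), "cx", "cy" (the principal point, pixels), "rvec" (rotation vector, rad) and "tvec" (3), from world to camera coordinates, as OpenCV has them. Camera axes: x right, y down, z forward; pixel columns grow to the right and rows downward; lengths in m; the calibration is good to about 2 mm. A picture is of the moment at which its call begins. There is no depth.
- close_job(): hands the job in, once; it reports no verdict.
The state is a dict: "clock": time; "joint_pos": joint angles; "qvel": joint speeds; "tau": joint torques, N m; "tool_pos": TCP position; "orientation": TCP orientation; "force": force on the tool from outside, world axes, zero at the start; "moment": the same for the moment, N m; "opening": finger opening in m.
Only numpy, scipy, OpenCV 4.12 (cv2) and the standard library are available. Lean on these libraries where they do the work, as an engineer would, in place of code of your own. Each camera call takes 0.05 s, during which the arm holds its last target.

TASK

Set up a polishing run: lay the three-pocket tray flat in the shaker cradle, stand every brass drum shell on the bench upright in a tray pocket of its own, lay the keeper bar across the cradle's two end blocks over the shells, and then turn both black clamp knobs clockwise to their end stops so that their steel dogs lie over the keeper bar's ends. Only when everything is clamped, press the red start button on the polishing unit right down. Leave the copper dome cap, the iron axle pin and the bar of polishing compound where they are.

Things in the scene. Friction and masses are not known exactly. Their poses are not given: they have to be found in the camera images.
- cradle: Shaker cradle fixed to the bench. Grey base plate 110 (x) x 330 (y) x 10 mm; origin at the centre of its underside, long axis y, z up. At y = -111 and +111 mm stand steel end blocks, 70 x 30 mm, tops 85 mm above the bench, inner faces 192 mm apart. Outside them, at y = +148 (clamp_left) and -148 mm (clamp_right), stand 28 mm pillars with the clamp knobs. All stays below 138 mm.
- tray_seat (a point): Where the seated tray's origin belongs: middle of the cradle plate's top, 10 mm above the bench; axes as the cradle, the tray's long axis along y. Four lugs 10 mm high, inner faces at x = -35 and +35 mm, at 60 to 90 mm either side of the middle in y, keep the tray in place; nearer the middle there is room for fingers beside it.
- keeper_seat (a point): Where the seated keeper bar's origin belongs: level with the tops of the end blocks, 85 mm above the bench, midway between them; axes as the cradle, the bar's long axis along y. On each block two cheeks 8 mm high, inner faces at x = -23 and +23 mm, and an end lip as high, inner face at y = 119 mm from the middle, keep the bar in place.
- tray: Loose aluminium three-pocket tray, 64 (x) x 186 (y) x 20 mm high, 0.35 kg, empty at first; origin at the centre of its underside, long axis y. Floor 8 mm thick; walls and dividers 3 mm thick, 12 mm high over the floor. Pockets 58 x 58 mm, centred at y = -61, 0 and +61 mm. Either way round is right. Can be gripped across its width at the middle.
- shell1: Brass prayer-wheel drum shell, an upright cylinder 52 mm in diameter and 64 mm tall, 0.22 kg, with beaded rims; origin at the centre of its underside, z up along its axis. The shells are alike; two or three of them are present.
- shell2: Another drum shell, as shell1.
- shell3: Another drum shell, as shell1.
- keeper: Loose steel keeper bar, 40 (x) x 228 (y) x 12 mm thick, 0.4 kg, with a dark wooden grip block 22 (x) x 50 (y) x 35 mm tall on the middle of its top. Origin at the centre of its underside, long axis y. Either way round is right. On the end blocks it passes 3 mm above the shells.
- clamp_left (a joint): Angle (rad) of the knob on the cradle's +y pillar: 0 to 0.4 at the start (dog pointing outwards, clear of the bar's place), grows as it is turned clockwise seen from above, end stop at 2.6 (dog pointing along the cradle to its middle, 3 mm above the keeper bar's end). Stays where left; turns with about 0.06 N m.
- clamp_right (a joint): The same for the knob on the -y pillar; also 0 to 0.4 at the start with its dog outwards, and turned clockwise seen from above to its end stop at 2.6 (dog towards the middle).
- clamp_left_grip (a point): Centre of the left knob's black grip bar, on the turning axis, 123 mm above the bench: bar 48 mm long, 14 mm thick, from 108 to 138 mm high. The point turns with the knob, its x axis along the grip bar and dog. The dog is a flat steel finger 16 mm wide under the grip bar, 100 to 108 mm above the bench, reaching 50 mm from the axis.
- clamp_right_grip (a point): The same for the right knob.
- start_button (a joint): Travel of the red start button in m: 0 released, 0.006 fully down; springs back; 4 N presses it fully down.
- start_button_top (a point): Centre of the top of the red start button, 36 mm in diameter, facing up, on the dark switch box (90 (x) x 130 mm, its front 45 mm nearer -y than the button, top 50 mm above the bench) of the grey polishing unit with two white buffing wheels, at the robot's left. Motor and wheels, up to 245 mm high, begin about 70 mm beyond the button in +y.
- dome_cap: Bystander: loose copper dome cap, 90 mm in diameter, 50 mm high with its nub, origin at the centre of its underside.
- axle_pin: Bystander: loose blackened iron axle pin lying on the bench, 170 mm long along its x, 14 mm thick, with a wider head; origin at its middle, underside.
- compound_bar: Bystander: loose red-brown bar of polishing compound, 110 x 45 x 35 mm; origin at the centre of its underside.
Not all that is in view belongs to the job. What is shaped like the shell3 but blue, pink or purple is not meant.

How it is judged (in metres and radians):
On the way, in this order (a step that is already met when the one before it is completed fails the run):
1. the empty tray lies flat in the cradle (x of tray in the frame of cradle between -0.008 and 0.008 m and y of tray in the frame of cradle between -0.008 and 0.008 m and z of tray in the frame of cradle between 0.006 and 0.014 m and angle between the y axis of tray and the y axis of cradle, either way round below 0.08 rad and angle between tray's own z axis and vertical below 0.06 rad), for 0.3 s.
2. every drum shell present stands upright in a tray pocket in the cradle (all of step 1 and x of shell1 in the frame of tray between -0.01 and 0.01 m and y of shell1 in the frame of tray between -0.08 and 0.08 m and z of shell1 in the frame of tray between 0.004 and 0.012 m and angle between each of shell1, shell2, shell3's own z axis and vertical below 0.1 rad and x of shell2 in the frame of tray between -0.01 and 0.01 m and y of shell2 in the frame of tray between -0.08 and 0.08 m and z of shell2 in the frame of tray between 0.004 and 0.012 m and x of shell3 in the frame of tray between -0.01 and 0.01 m and y of shell3 in the frame of tray between -0.08 and 0.08 m and z of shell3 in the frame of tray between 0.004 and 0.012 m), for 0.3 s.
3. the keeper bar lies across both end blocks over the shells (x of keeper in the frame of cradle between -0.009 and 0.009 m and y of keeper in the frame of cradle between -0.012 and 0.012 m and z of keeper in the frame of cradle between 0.081 and 0.089 m and angle between the y axis of keeper and the y axis of cradle, either way round below 0.08 rad and angle between keeper's own z axis and vertical below 0.06 rad and x of shell1 in the frame of tray between -0.01 and 0.01 m and y of shell1 in the frame of tray between -0.08 and 0.08 m and z of shell1 in the frame of tray between 0.004 and 0.012 m and angle between each of shell1, shell2, shell3's own z axis and vertical below 0.1 rad and x of shell2 in the frame of tray between -0.01 and 0.01 m and y of shell2 in the frame of tray between -0.08 and 0.08 m and z of shell2 in the frame of tray between 0.004 and 0.012 m and x of shell3 in the frame of tray between -0.01 and 0.01 m and y of shell3 in the frame of tray between -0.08 and 0.08 m and z of shell3 in the frame of tray between 0.004 and 0.012 m), for 0.3 s.
4. both clamp knobs are turned clockwise to their end stops (value of joint each of clamp_left, clamp_right above 2.48 rad and x of keeper in the frame of cradle between -0.009 and 0.009 m and y of keeper in the frame of cradle between -0.012 and 0.012 m and z of keeper in the frame of cradle between 0.081 and 0.089 m and angle between the y axis of keeper and the y axis of cradle, either way round below 0.08 rad and angle between keeper's own z axis and vertical below 0.06 rad), for 0.2 s.
5. the red start button is pressed down (value of joint start_button above 0.0045 m), for 0.05 s.
At the end, for the whole second after the job is handed in: Tray in place (8 mm, 4.5 deg), every present shell upright on a pocket floor, keeper bar on both end blocks (9 mm across, 12 mm along, 4.5 deg), both clamps over 2.48 rad, then the button pressed (4.5 mm) and let go, all at rest (all of step 2 and all of step 4 and linear speed of each of shell1, shell2, shell3, tray, keeper below 0.02 m/s and value of joint start_button below 0.002 m); the robot touches nothing.
It fails at once if the start button is pressed before both clamp knobs are home (value of joint start_button above 0.0045 m and value of joint any of clamp_left, clamp_right below 2.3 rad).
It fails at once if the dome cap is disturbed (moved over 25 mm) (distance of dome_cap from where it was at the start of the episode above 0.025 m).
It fails at once if the axle pin is disturbed (moved over 25 mm) (distance of axle_pin from where it was at the start of the episode above 0.025 m).
It fails at once if the compound bar is disturbed (moved over 25 mm) (distance of compound_bar from where it was at the start of the episode above 0.025 m).
Of shell1, shell2, shell3 only 2 to 3 are there at a start; the rules pass over those that are not, and their reading is None.
At some moment in a run one of shell1, shell2, shell3, keeper may be knocked a few centimetres aside while the robot is not near it.
It also fails if it takes over 210 s, if anything falls off the work surface, if the arm or the gripper's body presses on something with over 40 N, if the wrist force passes 120 N, or if a joint passes its speed limit or range.

## Working session

There is one attempt and no reset: what is moved stays moved. The work goes in short steps, Python scripts to look and compute and a tool call to move; the robot and the scene stay as the last step left them, time stands still between calls to the robot, and variables do not carry over. Pictures are saved under pics/ and viewed, and the job is handed in when it is done.

Besides the shell and the picture viewer there is one more tool, called in YAML: its name, and indented under it one key for each argument. jog_arm: Moves the arm, as the interface text tells. Its arguments: {"type":"object","properties":{"commands":{"type":"array","items":{"type":"array","items":{"type":"number"}}},"fingers":{"type":"number"}},"required":["commands"]}

```bash
mkdir -p pics; python3 - <<'E'
from plant import get_obs, snapshot, hold_point_z
import cv2
print(get_obs(),hold_point_z)
for n in("scene","top"):
    s=snapshot(n); cv2.imwrite(f"pics/{n}0.png",s["image"][:,:,::-1]); print({k:v for k,v in s.items() if k!="image"})
E
```

```text
{'clock': 0.0, 'joint_pos': array([ 8.82407534e+01,  2.05904068e+01,  6.34225119e-01, -2.09404956e-02,
       -7.01346125e+01, -1.65071806e+01]), 'qvel': array([ 0.06448714,  0.11721677,  0.05258254, -0.0374407 ,  0.06565344,
        0.00809712]), 'tau': array([-2.43899194e-04, -5.82708764e+01,  2.93058425e+01,  6.99742019e+00,
        6.92840738e-03, -1.74475194e-04]), 'tool_pos': array([0.21143368, 0.64052423, 0.22563513]), 'orientation': array([ 1.79907354e+02, -6.92634832e-03, -1.82735530e+01]), 'force': array([-0.20252126,  0.12462473, -0.68013562]), 'moment': array([ 0.01804538, -0.0003747 , -0.02807237]), 'opening': 0.08775077800559383} 0.0188
{'fov_y': 49.02336432338144, 'cx': 325.2603265936175, 'cy': 234.78064931258422, 'rvec': array([ 1.61803656,  1.71885877, -0.90413714]), 'tvec': array([-0.00672033, -0.25844126,  1.55232233])}
{'fov_y': 49.06829305221015, 'cx': 321.9593390540601, 'cy': 234.17569145345715, 'rvec': array([ 2.10014346, -2.10863067,  0.23939176]), 'tvec': array([0.05460833, 0.5711544 , 1.13988413])}
```

View pics/scene0.png

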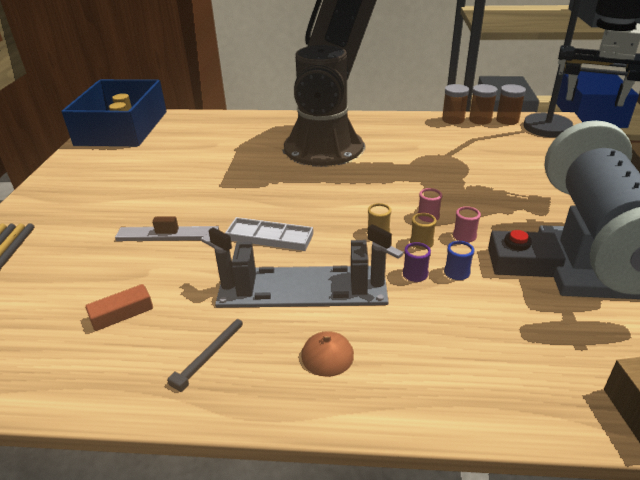

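View pics/top0.png

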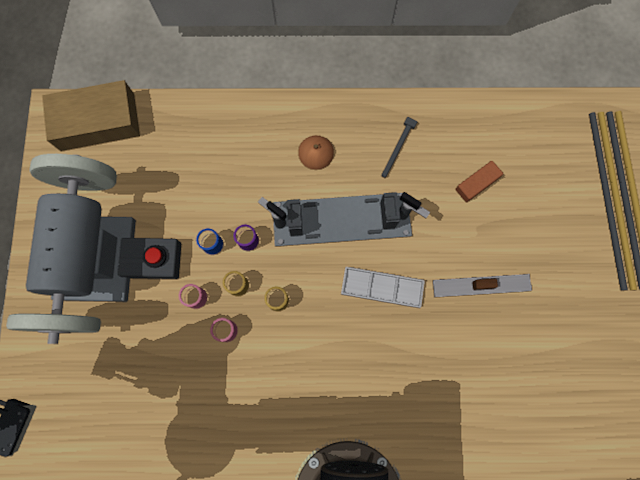

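The top view shows two brass shells at (235,283) and (277,298), with blue, purple and pink decoys around them. The cradle is at (343,218), the tray at (384,287), the keeper at (482,285) and the button at (153,255). I'll zoom in to measure.

```bash
cat > h.py <<'E'
from plant import get_obs, snapshot, hold_point_z
import cv2, numpy as np
def cam(n):
    s=snapshot(n); f=240/np.tan(np.radians(s["fov_y"]/2))
    s["K"]=np.array([[f,0,s["cx"]],[0,f,s["cy"]],[0,0,1]]); s["R"]=cv2.Rodrigues(s["rvec"])[0]
    s["bgr"]=s["image"][:,:,::-1].copy(); return s
def ray(s,uv,z):
    uv=np.atleast_2d(np.array(uv,float)); d=np.c_[uv,np.ones(len(uv))]@np.linalg.inv(s["K"]).T@s["R"]
    c=-s["R"].T@s["tvec"]; t=(z-c[2])/d[:,2]; return c+d*t[:,None]
def proj(s,P):
    return cv2.projectPoints(np.atleast_2d(np.array(P,float)),s["rvec"],s["tvec"],s["K"],None)[0][:,0]
def crop(s,x0,y0,w,h,k,name):
    cv2.imwrite("pics/"+name,cv2.resize(s["bgr"][y0:y0+h,x0:x0+w],None,fx=k,fy=k,interpolation=cv2.INTER_CUBIC))
E
python3 - <<'E'
from h import *
t=cam("top"); s=cam("scene")
for c in (t,s): print(-c["R"].T@c["tvec"])
crop(t,160,180,160,120*1+40,4,"t_a.png")
crop(t,250,170,200,150,4,"t_b.png")
crop(t,330,250,220,70,3.6,"t_c.png")
crop(s,200,180,200,140,4,"s_b.png")
crop(s,350,180,180,110,4,"s_a.png")
crop(s,60,70,120,80,4,"s_bin.png")
E
```

```text
[0.30434665 0.05632    1.23803733]
[1.40455225 0.12650707 0.69840578]
```

View pics/t_a.png

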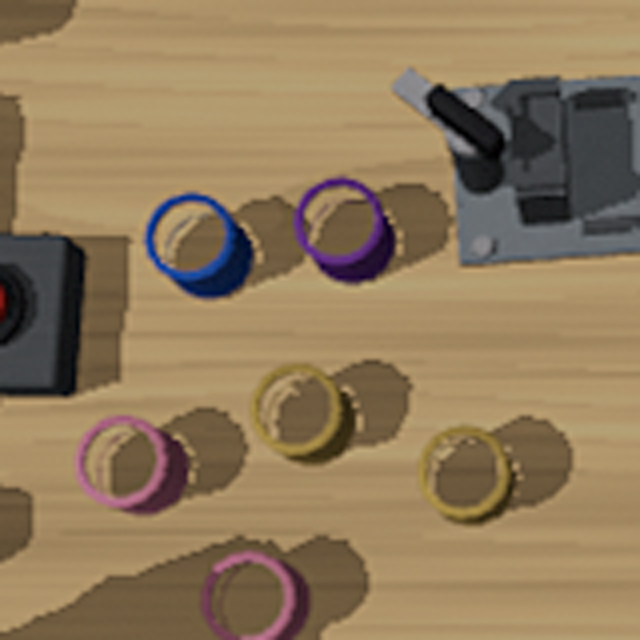

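View pics/t_b.png

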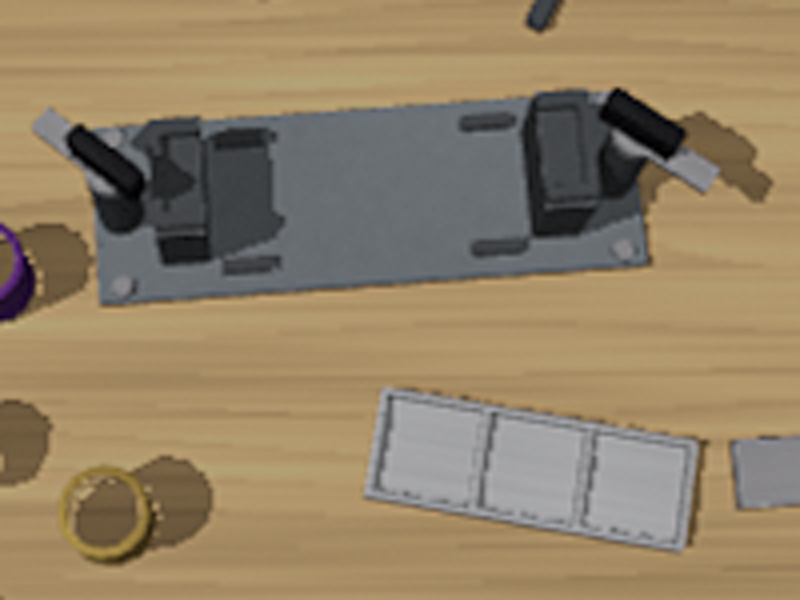

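View pics/t_c.png

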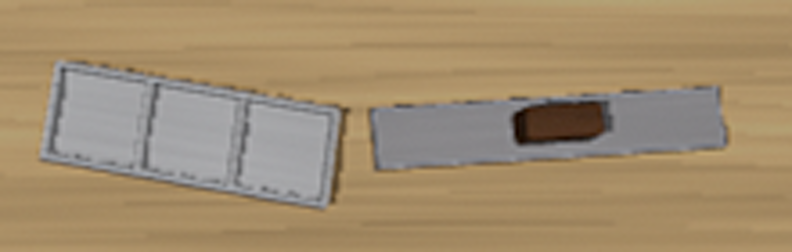

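View pics/s_a.png

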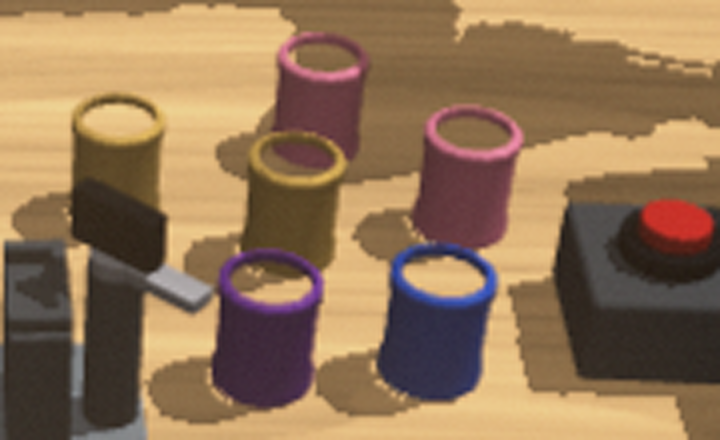

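View pics/s_b.png

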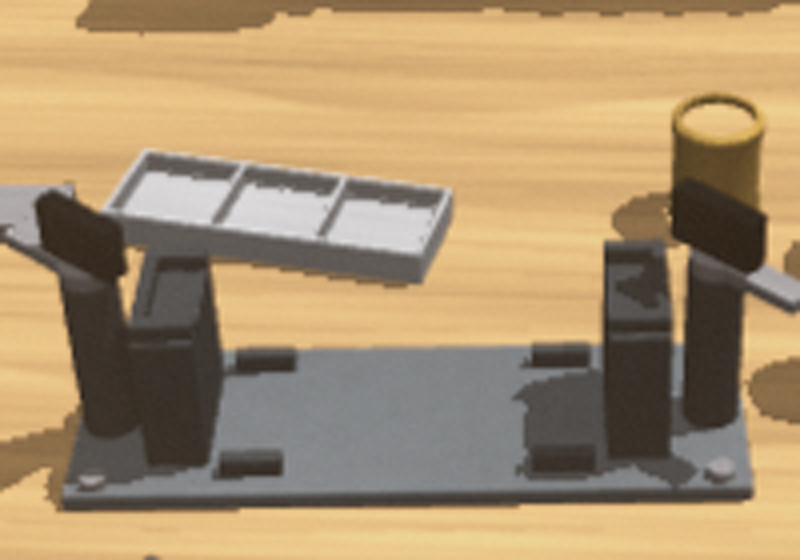

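View pics/s_bin.png

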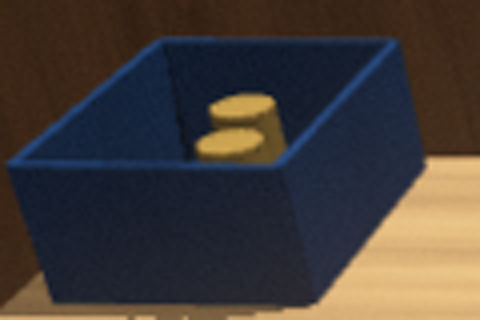

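```bash
cat > meas.py <<'E'
from h import *
def rectw(s,mask,z,amin=300):
    out=[]
    for c in cv2.findContours(mask,cv2.RETR_EXTERNAL,cv2.CHAIN_APPROX_NONE)[0]:
        if cv2.contourArea(c)<amin: continue
        w=ray(s,c[:,0].astype(float),z)[:,:2]
        (x,y),(a,b),th=cv2.minAreaRect((w*1000).astype(np.float32))
        if a<b: a,b,th=b,a,th-90      # th = angle of long axis a
        out.append((round(x,1),round(y,1),round(a,1),round(b,1),round((th-90+90)%180-90,2)))  # yaw of local y axis => long axis angle-90
    return out
def hsv(s): return cv2.cvtColor(s["bgr"],cv2.COLOR_BGR2HSV)
def brass(s):
    h=hsv(s); return cv2.inRange(h,(20,120,60),(30,255,220))
E
python3 - <<'E'
from meas import *
t=cam("top"); h=hsv(t)
for p in [(384,287),(450,287),(343,218),(365,270),(230,276),(277,310),(265,298),(480,285),(300,300)]: print(p,h[p[1],p[0]])
light=cv2.inRange(h,(0,0,120),(179,45,255))
print("tray z20",rectw(t,light[:,:],.020)); 
print("keeper z12",rectw(t,light,.012))
g=cv2.inRange(h,(85,15,70),(125,110,200)); g=cv2.morphologyEx(g,cv2.MORPH_CLOSE,np.ones((5,5)))
print("plate z10",rectw(t,g,.010))
cv2.imwrite("pics/m.png",np.vstack([light,g])[::2,::2])
E
```

```text
(384, 287) [110   5 167]
(450, 287) [140   6 138]
(343, 218) [102  23 112]
(365, 270) [ 15  11 143]
(230, 276) [ 19  98 180]
(277, 310) [ 21 176  74]
(265, 298) [ 22 151 167]
(480, 285) [ 12 154  78]
(300, 300) [ 16 111 103]
tray z20 [(379.6, 698.7, 150.7, 32.9, -1.21), (458.5, -319.8, 226.8, 39.4, 3.4), (456.0, -88.3, 187.3, 65.9, -10.13), (765.9, 691.0, 149.8, 43.1, 1.79), (1088.8, -25.1, 1529.4, 254.5, -0.14)]
keeper z12 [(380.1, 702.9, 151.7, 33.1, -1.21), (459.5, -322.2, 228.3, 39.6, 3.4), (457.0, -89.3, 188.5, 66.4, -10.13), (769.0, 695.1, 150.8, 43.4, 1.79), (1094.0, -25.6, 1539.4, 256.1, -0.14)]
plate z10 [(500.0, 583.9, 142.8, 139.3, 89.77), (530.1, 439.8, 86.6, 70.5, 88.64), (570.1, 686.6, 233.8, 114.9, 88.18), (623.1, 4.9, 326.6, 110.5, 4.14), (672.5, -644.3, 446.9, 8.1, -87.19), (688.1, -690.0, 421.2, 12.6, -87.16)]
```

View pics/m.png

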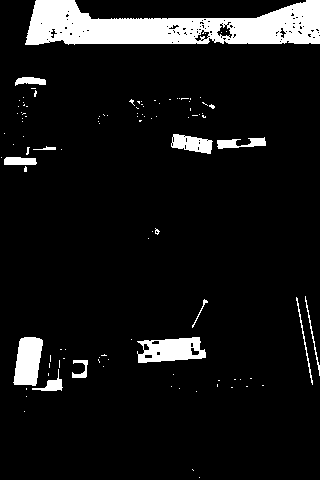

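```bash
python3 - <<'E'
from meas import *
t=cam("top"); s=cam("scene")
def cp(c,o): return (np.array(c,float)+.5)/4-.5+np.array(o)
lt=cp([(243,137),(488,122),(250,265),(500,247)],(250,170)); 
print("top lugs",ray(t,lt,.02).round(4).tolist(), ray(t,lt,.02).mean(0))
pc=cp([(102,305),(650,265),(92,130)],(250,170)); print("top plate",ray(t,pc,.01).round(4).tolist())
ls=cp([(267,353),(561,349),(250,457),(563,452)],(200,180)); print("scene lugs",ray(s,ls,.02).round(4).tolist(),ray(s,ls,.02).mean(0))
ps=cp([(63,497),(752,488)],(200,180)); print("scene plate far corners(x+)",ray(s,ps,.01).round(4).tolist())
crop(t,270,180,160,80,5,"tc.png"); crop(s,210,220,190,90,4.2,"sc.png")
E
```

```text
top lugs [[0.6563, 0.0797, 0.02], [0.6652, -0.068, 0.02], [0.5773, 0.0755, 0.02], [0.5878, -0.0732, 0.02]] [0.62164209 0.00351571 0.02      ]
top plate [[0.5555, 0.1638, 0.01], [0.5787, -0.1638, 0.01], [0.6639, 0.1716, 0.01]]
scene lugs [[0.5873, -0.0701, 0.02], [0.5777, 0.0792, 0.02], [0.6654, -0.0654, 0.02], [0.655, 0.084, 0.02]] [0.62137248 0.00693795 0.02      ]
scene plate far corners(x+) [[0.6866, -0.1529, 0.01], [0.6651, 0.174, 0.01]]
```

View pics/tc.png

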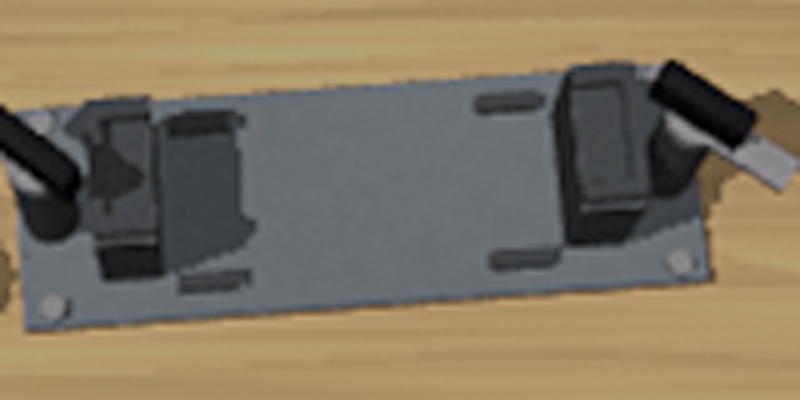

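View pics/sc.png

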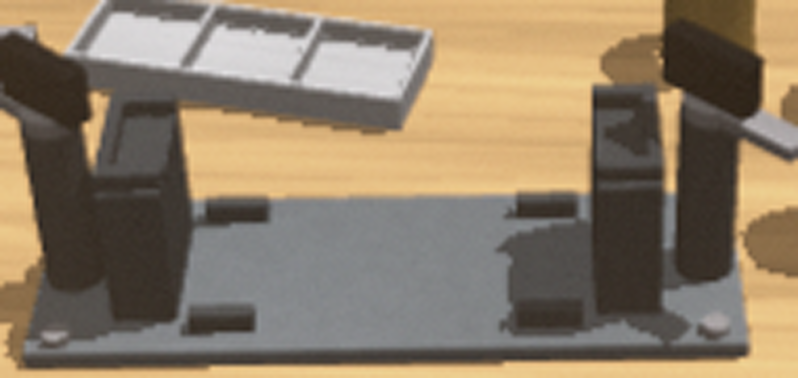

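Cradle measured at about (0.6215, 0.005), yaw 4.05°. The tray is at (0.456, -0.0885), yaw -10.1°, and the keeper at (0.4595, -0.322), yaw 3.4°. Only two brass shells are on the bench; the discs in the bin are solid. Moving to the tray first.

jog_arm:
  commands:
    - [20,-30,0,-7]
    - [20,-30,0,-7]
    - [20,-30,0,-7]
    - [20,-30,0,-7]
    - [20,-30,0,-7]
    - [20,-30,0,-7]
    - [20,-30,0,-7]
    - [20,-30,0,-7]
    - [20,-30,0,-7]
    - [20,-30,0,-7]
  fingers: 86

```text
clock: 1.18
tool_pos: [0.4122, 0.3394, 0.2269]
orientation: [-180.0, 0.0, -88.6]
force: [1.4, 0.1, -0.2]
opening: 0.086
```

jog_arm:
  commands:
    - [4.5,-40,0,-1.2]
    - [4.5,-40,0,-1.2]
    - [4.5,-40,0,-1.2]
    - [4.5,-40,0,-1.2]
    - [4.5,-40,0,-1.2]
    - [4.5,-40,0,-1.2]
    - [4.5,-40,0,-1.2]
    - [4.5,-40,0,-1.2]
    - [4.5,-40,0,-1.2]
    - [4.5,-40,0,-1.2]

```text
clock: 2.02
tool_pos: [0.4563, -0.0609, 0.2271]
orientation: [-179.9, 0.0, -100.3]
force: [1.4, 0.5, -0.2]
opening: 0.0861
```

jog_arm:
  commands:
    - [0,-10,-10,0]
    - [0,-10,-20,0]
    - [0,-8,-30,0]
    - [0,0,-30,0]
    - [0,0,-30,0]
    - [0,0,-20,0]
    - [0,0,-10,0]
    - [0,0,0,0]
    - [0,0,0,0]
    - [0,0,0,0]

```text
clock: 2.85
tool_pos: [0.4573, -0.0869, 0.0774]
orientation: [-179.9, 0.0, -100.2]
force: [0.2, -1.4, -0.2]
opening: 0.0863
```

```bash
python3 - <<'E'
from meas import *
t=cam("top"); s=cam("scene")
a=t["bgr"][220:340,300:460]; b=s["bgr"][170:290,200:360]
cv2.imwrite("pics/p1.png",cv2.resize(np.hstack([a,b]),None,fx=2.5,fy=2.5,interpolation=2))
print(get_obs()["tool_pos"])
E
```

```text
[ 0.4574485  -0.08681332  0.07766174]
```

View pics/p1.png

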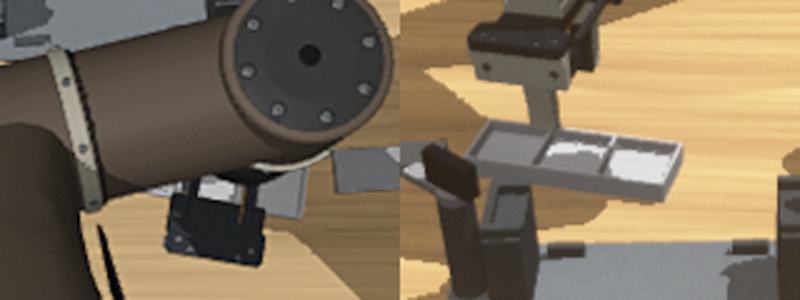

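jog_arm:
  commands:
    - [0,0,-15,0]
    - [0,0,-15,0]
    - [0,0,-15,0]
    - [0,0,-13,0]
    - [0,0,-9,0]
    - [0,0,-4,0]
    - [0,0,0,0]
    - [0,0,0,0]
    - [0,0,0,0]
    - [0,0,0,0]

```text
clock: 3.78
tool_pos: [0.4572, -0.0869, 0.0063]
orientation: [-179.9, 0.0, -100.3]
force: [0.1, 0.1, 0.2]
opening: 0.0859
```

```bash
python3 - <<'E'
from meas import *
s=cam("scene")
crop(s,200,190,160,110,5,"p2.png")
print(get_obs()["tool_pos"])
print(ray(s,[(0,0)],0)[0])
for p in [(.456,-.0885,.02)]: print(proj(s,p))
E
```

```text
[ 0.45709031 -0.08695205  0.00621546]
[-2.02850718 -2.22005052  0.        ]
[[267.80910162 230.36283479]]
```

View pics/p2.png

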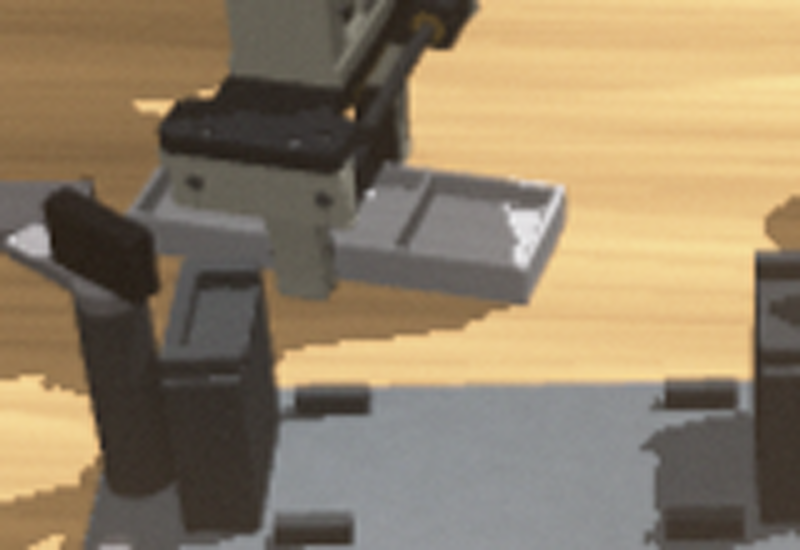

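The finger straddles the middle of the tray's front side, so I'll grip.

jog_arm:
  commands:
    - [0,0,0,0]
    - [0,0,0,0]
    - [0,0,0,0]
    - [0,0,0,0]
    - [0,0,0,0]
    - [0,0,0,0]
    - [0,0,0,0]
    - [0,0,0,0]
    - [0,0,0,0]
    - [0,0,0,0]
  fingers: 50

```text
clock: 4.67
tool_pos: [0.4565, -0.087, 0.0056]
orientation: [180.0, -0.0, -100.3]
force: [-1.2, 0.7, 2.9]
opening: 0.064
```

jog_arm:
  commands:
    - [0,0,5,0]
    - [0,0,10,0]
    - [0,0,20,0]
    - [0,0,25,0]
    - [0,0,25,0]
    - [0,0,25,0]
    - [0,0,25,0]
    - [0,0,15,0]
    - [0,0,5,0]
    - [0,0,0,0]

```text
clock: 5.5
tool_pos: [0.4569, -0.0869, 0.1614]
orientation: [-179.9, 0.1, -100.3]
force: [0.4, -0.4, -4.7]
opening: 0.0635
```

jog_arm:
  commands:
    - [10,6,5,1]
    - [20,11,5,2]
    - [25,14,0,2]
    - [25,14,0,2]
    - [25,14,0,2]
    - [25,13,0,2]
    - [19,10,0,2]
    - [10,7,0,1.4]
    - [5,3,0,0]
    - [0,0,0,0]

```text
clock: 6.33
tool_pos: [0.6205, 0.0055, 0.1687]
orientation: [179.8, -0.0, -85.9]
force: [-0.1, -0.7, -2.8]
opening: 0.0636
```

```bash
python3 - <<'E'
from meas import *
t=cam("top");s=cam("scene")
crop(t,250,150,200,150,4,"p3t.png")
crop(s,200,150,200,150,4,"p3s.png")
print(get_obs()["tool_pos"],get_obs()["orientation"])
E
```

```text
[0.61945714 0.00465128 0.16966147] [ 1.79885559e+02 -1.03970896e-02 -8.59126593e+01]
```

View pics/p3t.png

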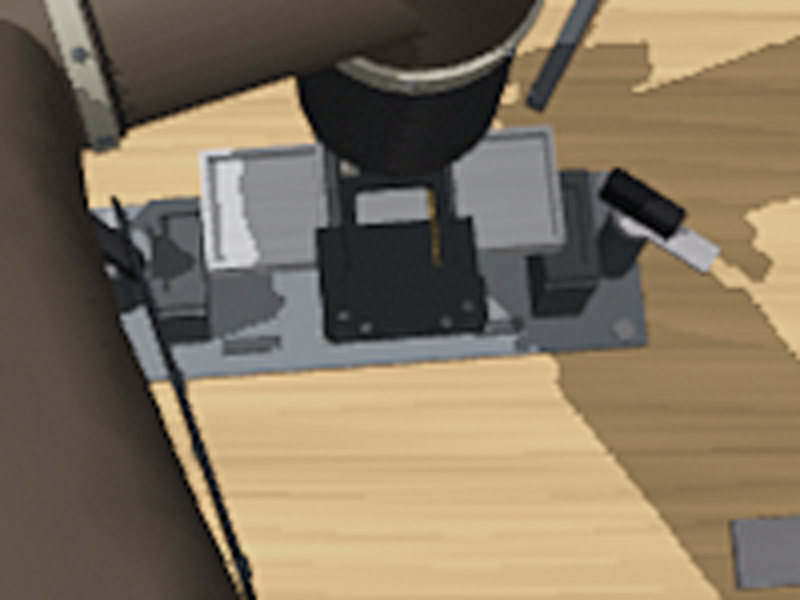

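View pics/p3s.png

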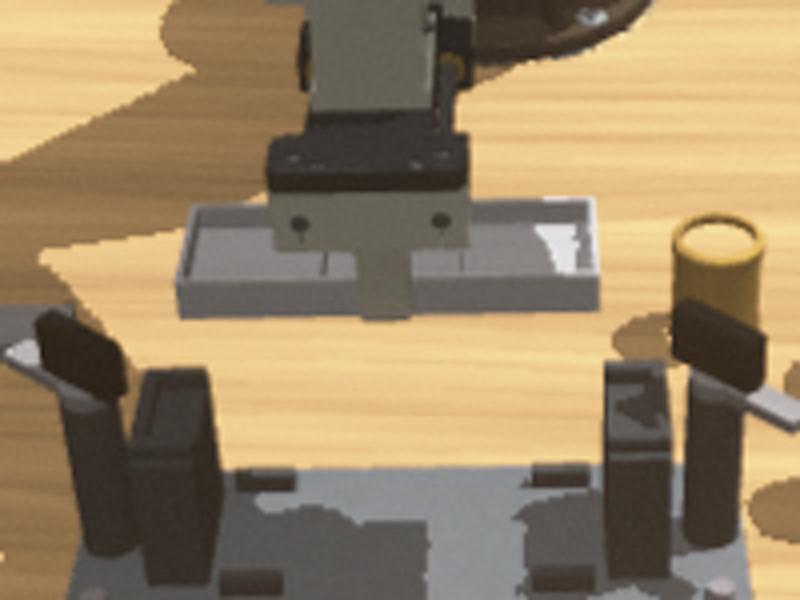

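```bash
python3 - <<'E'
from meas import *
t=cam("top");s=cam("scene")
def cp(c,o): return (np.array(c,float)+.5)/4-.5+np.array(o)
z=.1837
a=ray(t,cp([(200,152),(552,127),(560,243),(210,268)],(250,150)),z); print(a.round(4).tolist(),a.mean(0))
a=ray(s,cp([(197,205),(597,198),(598,276),(180,287)],(200,150)),z); print(a.round(4).tolist(),a.mean(0))
print(get_obs()["tool_pos"])
E
```

```text
[[0.6445, 0.0991, 0.1837], [0.6576, -0.086, 0.1837], [0.5944, -0.0881, 0.1837], [0.5816, 0.0936, 0.1837]] [0.61953062 0.00465916 0.1837    ]
[[0.5926, -0.087, 0.1837], [0.5803, 0.0973, 0.1837], [0.6443, 0.1, 0.1837], [0.6595, -0.0816, 0.1837]] [0.61916453 0.00715544 0.1837    ]
[0.61953459 0.00440975 0.17051511]
```

jog_arm:
  commands:
    - [1.1,-0.4,-5,0]
    - [1.1,-0.3,-15,0]
    - [0,0,-20,0]
    - [0,0,-20,0]
    - [0,0,-20,0]
    - [0,0,-20,0]
    - [0,0,-15,0]
    - [0,0,-8,0]
    - [0,0,-3,0]
    - [0,0,0,0]

```text
clock: 7.37
tool_pos: [0.6225, 0.004, 0.0443]
orientation: [180.0, -0.0, -85.9]
force: [0.2, -0.1, -3.3]
opening: 0.0636
```

```bash
python3 - <<'E'
from meas import *
t=cam("top");s=cam("scene")
crop(t,250,160,200,110,4,"p4t.png")
crop(s,200,200,200,120,4,"p4s.png")
print(get_obs()["tool_pos"],get_obs()["force"])
E
```

```text
[0.62346059 0.00433383 0.04561131] [ 0.10777306  0.02029948 -3.13632196]
```

View pics/p4t.png

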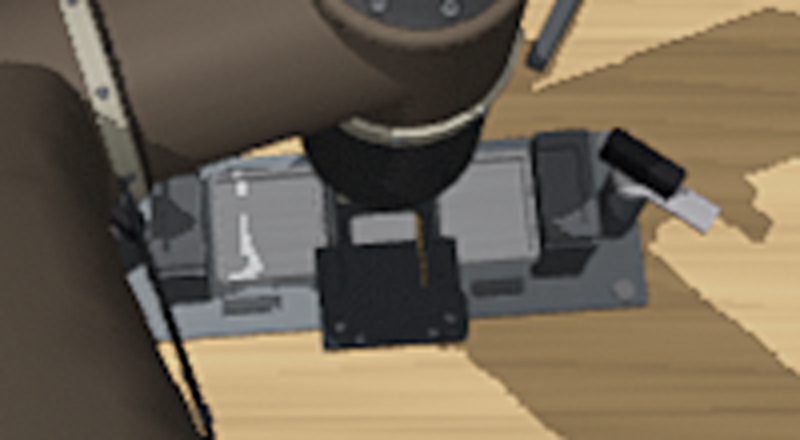

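View pics/p4s.png

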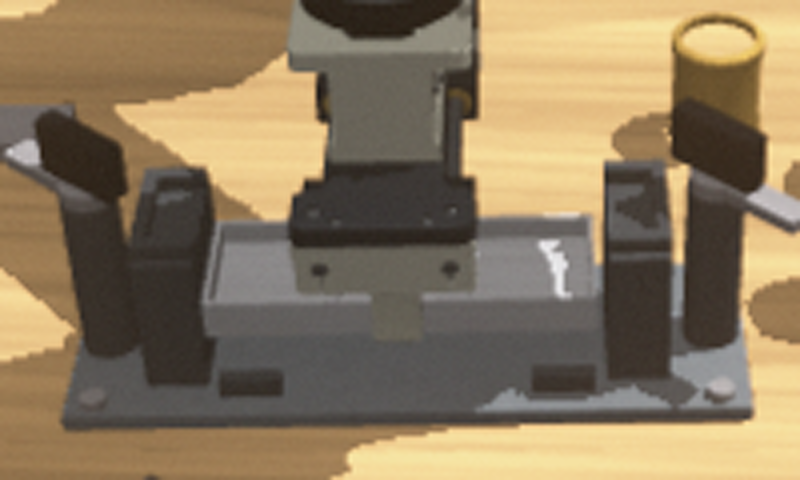

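```bash
python3 - <<'E'
from meas import *
t=cam("top");s=cam("scene")
def cp(c,o): return (np.array(c,float)+.5)/4-.5+np.array(o)
z=.0588
a=ray(t,cp([(208,172),(529,150),(538,263),(217,286)],(250,160)),z); print(a.round(4).tolist(),a.mean(0))
a=ray(s,cp([(222,227),(592,216),(598,294),(203,304)],(200,200)),z); print(a.round(4).tolist(),a.mean(0))
for i in range(6):
    cam("top"); print(get_obs()["tool_pos"])
E
```

```text
[[0.6482, 0.0994, 0.0588], [0.6609, -0.0882, 0.0588], [0.5929, -0.0914, 0.0588], [0.5799, 0.0939, 0.0588]] [0.62047062 0.00342742 0.0588    ]
[[0.5995, -0.087, 0.0588], [0.5831, 0.0951, 0.0588], [0.6428, 0.1002, 0.0588], [0.6582, -0.0854, 0.0588]] [0.62091252 0.00574327 0.0588    ]
[0.6234573  0.00444566 0.04572607]
[0.62330695 0.00439809 0.04556479]
[0.62318229 0.00438432 0.04535673]
[0.62306626 0.00438119 0.04518848]
[0.62297718 0.00431686 0.04504425]
[0.62292248 0.00431924 0.04491165]
```

jog_arm:
  commands:
    - [0.4,0.5,-6,0]
    - [0,0,-6,0]
    - [0,0,-5,0]
    - [0,0,-4,0]
    - [0,0,-3,0]
    - [0,0,-2,0]
    - [0,0,-1.5,0]
    - [0,0,-1,0]
    - [0,0,0,0]
    - [0,0,0,0]

```text
clock: 8.7
tool_pos: [0.6233, 0.0048, 0.0162]
orientation: [-180.0, 0.0, -85.9]
force: [0.0, 1.0, -3.1]
opening: 0.0639
```

```bash
python3 - <<'E'
from meas import *
t=cam("top");s=cam("scene")
crop(t,250,160,200,110,4,"p5t.png")
crop(s,200,200,200,120,4,"p5s.png")
print(get_obs()["tool_pos"],get_obs()["force"])
E
```

```text
[0.62333759 0.00480295 0.01631532] [ 0.00854192 -0.39705606 -3.69302695]
```

View pics/p5s.png

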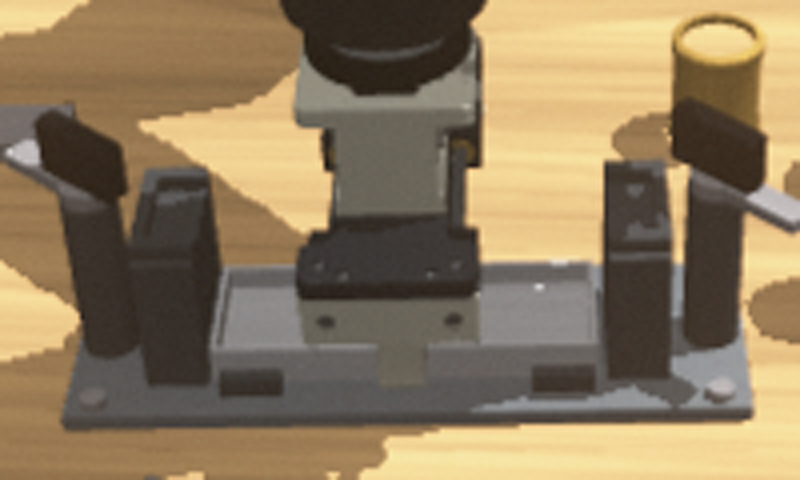

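The tray is between the lugs and almost down. I'll lower it the last millimetre and release.

jog_arm:
  commands:
    - [0,0,-0.5,0]
    - [0,0,-0.5,0]
    - [0,0,0,0]
    - [0,0,0,0]
    - [0,0,0,0]
    - [0,0,0,0]
    - [0,0,0,0]
    - [0,0,0,0]
    - [0,0,0,0]
    - [0,0,0,0]

```text
clock: 9.63
tool_pos: [0.6234, 0.0048, 0.0156]
orientation: [-180.0, -0.0, -85.9]
force: [-2.6, 1.1, 5.9]
opening: 0.0636
```

jog_arm:
  commands:
    - [0,0,0,0]
    - [0,0,0,0]
    - [0,0,0,0]
    - [0,0,0,0]
    - [0,0,0,0]
    - [0,0,0,0]
    - [0,0,0,0]
    - [0,0,0,0]
    - [0,0,0,0]
    - [0,0,0,0]
  fingers: 76

```text
clock: 10.47
tool_pos: [0.6232, 0.0048, 0.0151]
orientation: [-180.0, 0.0, -85.9]
force: [-0.4, 0.5, -0.3]
opening: 0.076
```

jog_arm:
  commands:
    - [0,0,10,0]
    - [0,0,25,0]
    - [0,0,40,0]
    - [0,0,40,0]
    - [0,0,40,0]
    - [-10,0,10,0]
    - [-30,20,0,0]
    - [-30,25,0,0]
    - [-30,25,0,0]
    - [-30,25,0,0]

```text
clock: 11.3
tool_pos: [0.4918, 0.1001, 0.1807]
orientation: [-179.9, 0.0, -85.9]
force: [-0.5, 1.2, 0.2]
opening: 0.0758
```

```bash
python3 - <<'E'
from meas import *
t=cam("top");s=cam("scene")
crop(s,200,200,200,120,4,"p6s.png")
cv2.imwrite("pics/p6t.png",t["bgr"])
print(get_obs()["tool_pos"],get_obs()["force"])
def cp(c,o): return (np.array(c,float)+.5)/4-.5+np.array(o)
E
```

```text
[0.48985924 0.10194144 0.18128155] [0.29072307 0.25011009 0.9771435 ]
```

View pics/p6s.png

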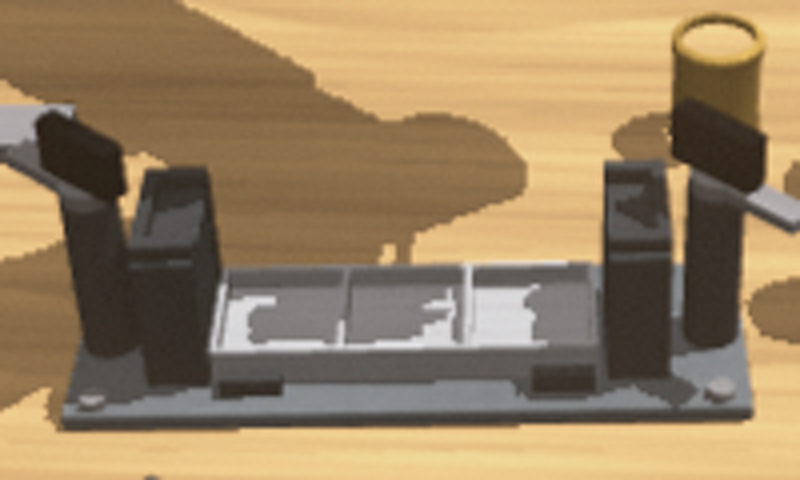

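View pics/p6t.png

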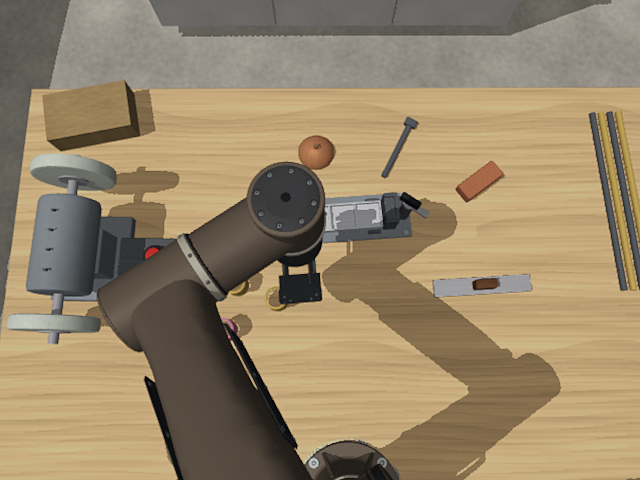

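Tray seated flat between the lugs, with corners aligned. Next I locate the shells' rims.

```bash
python3 - <<'E'
from meas import *
t=cam("top");s=cam("scene")
def cp(c,o): return (np.array(c,float)+.5)/4-.5+np.array(o)
print("top0 A,B,purple,blue,pink1,pink2",ray(t,cp([(466,473),(299,411),(340,222),(192,239),(123,463),(250,597)],(160,180)),.064).round(4).tolist())
crop(s,350,180,180,110,4,"s_a2.png")
print("scene0 A,B",ray(s,cp([(119,116),(298,159)],(350,180)),.064).round(4).tolist())
E
```

```text
top0 A,B,purple,blue,pink1,pink2 [[0.4262, 0.1551, 0.064], [0.4613, 0.2492, 0.064], [0.5698, 0.2293, 0.064], [0.5602, 0.3134, 0.064], [0.4326, 0.3463, 0.064], [0.3587, 0.2727, 0.064]]
scene0 A,B [[0.4257, 0.159, 0.064], [0.4644, 0.2535, 0.064]]
```

View pics/s_a2.png

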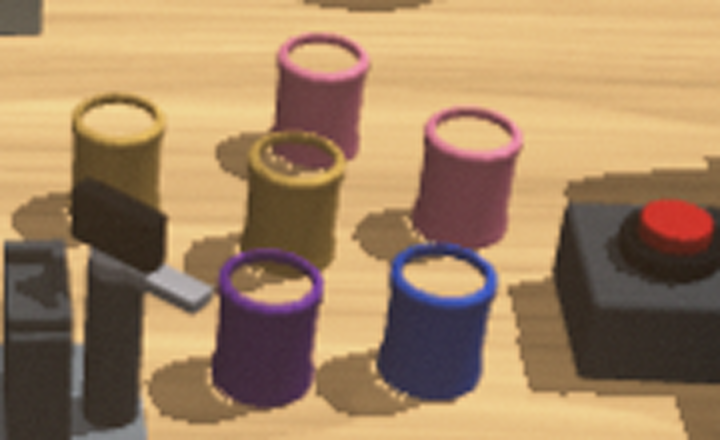

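jog_arm:
  commands:
    - [-16,14,0,0]
    - [-16,14,0,0]
    - [-16,14,0,0]
    - [-10,8,-20,0]
    - [-6,4.5,-25,0]
    - [0,0,-30,0]
    - [0,0,-25,0]
    - [0,0,-15,0]
    - [0,0,0,0]
    - [0,0,0,0]

```text
clock: 12.33
tool_pos: [0.4296, 0.1535, 0.0648]
orientation: [179.9, -0.1, -85.9]
force: [0.6, -0.3, 0.7]
opening: 0.0759
```

```bash
python3 - <<'E'
from meas import *
s=cam("scene")
crop(s,320,170,180,110,4,"p7.png")
print(get_obs()["tool_pos"],get_obs()["force"])
E
```

```text
[0.43016617 0.15415909 0.06564149] [ 0.78475285 -0.13947868 -0.45937987]
```

View pics/p7.png

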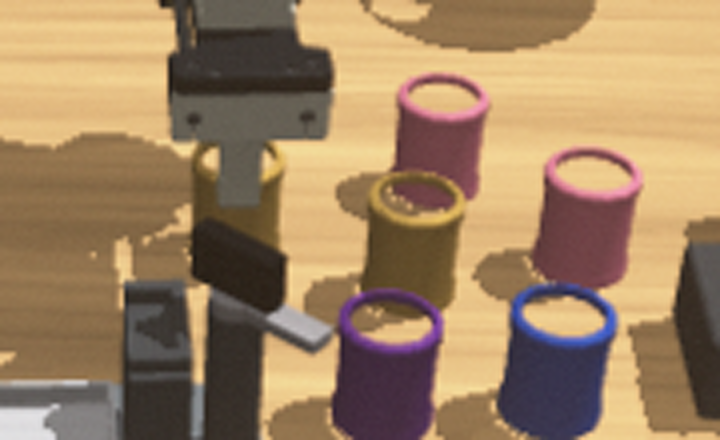

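jog_arm:
  commands:
    - [-2,1,0,0]
    - [-2,1,-5,0]
    - [0,0,-10,0]
    - [0,0,-10,0]
    - [0,0,-8,0]
    - [0,0,-4,0]
    - [0,0,-2,0]
    - [0,0,0,0]
    - [0,0,0,0]
    - [0,0,0,0]

```text
clock: 13.22
tool_pos: [0.4254, 0.1565, 0.0264]
orientation: [-180.0, 0.0, -85.9]
force: [0.4, -0.4, -0.3]
opening: 0.0762
```

jog_arm:
  commands:
    - [0,0,0,0]
    - [0,0,0,0]
    - [0,0,0,0]
    - [0,0,0,0]
    - [0,0,0,0]
    - [0,0,0,0]
    - [0,0,0,0]
    - [0,0,0,0]
    - [0,0,0,0]
    - [0,0,0,0]
  fingers: 40

```text
clock: 14.05
tool_pos: [0.4254, 0.1565, 0.0262]
orientation: [-180.0, 0.0, -85.9]
force: [0.2, -0.0, 3.2]
opening: 0.0517
```

jog_arm:
  commands:
    - [0,0,5,0]
    - [0,0,10,0]
    - [0,0,20,0]
    - [0,0,25,0]
    - [0,0,30,0]
    - [0,0,25,0]
    - [0,0,25,0]
    - [0,0,15,0]
    - [0,0,5,0]
    - [0,0,0,0]

```text
clock: 14.88
tool_pos: [0.4251, 0.1564, 0.1868]
orientation: [-179.9, 0.1, -85.9]
force: [0.2, -0.3, -2.5]
opening: 0.0516
```

jog_arm:
  commands:
    - [12,-9,0,0]
    - [24,-18,0,0]
    - [26,-20,0,0]
    - [26,-20,0,0]
    - [26,-20,0,0]
    - [26,-20,0,0]
    - [26,-20,0,0]
    - [20,-15,0,0]
    - [10,-8,0,0]
    - [2,-1.5,0,0]

```text
clock: 15.72
tool_pos: [0.6234, 0.0031, 0.183]
orientation: [179.7, -0.0, -86.0]
force: [-0.1, 1.0, -2.5]
opening: 0.0517
```

jog_arm:
  commands:
    - [0,0,-5,0]
    - [0,0,-15,0]
    - [0,0,-20,0]
    - [0,0,-20,0]
    - [0,0,-20,0]
    - [0,0,-15,0]
    - [0,0,-10,0]
    - [0,0,-5,0]
    - [0,0,0,0]
    - [0,0,0,0]

```text
clock: 16.55
tool_pos: [0.6233, 0.0052, 0.0765]
orientation: [-180.0, -0.0, -85.8]
force: [0.8, -0.2, -2.0]
opening: 0.0515
```

```bash
python3 - <<'E'
from meas import *
t=cam("top");s=cam("scene")
a=t["bgr"][150:270,250:450]; b=s["bgr"][190:310,200:400]
cv2.imwrite("pics/p8.png",cv2.resize(np.vstack([a,b]),None,fx=2.5,fy=2.5,interpolation=2))
print(get_obs()["tool_pos"],get_obs()["force"])
E
```

```text
[0.62379542 0.0050972  0.07716865] [ 0.25807235 -0.22863389 -2.51271186]
```

View pics/p8.png

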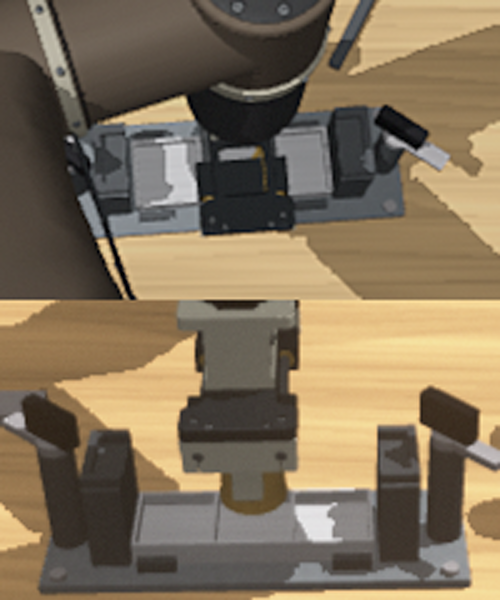

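jog_arm:
  commands:
    - [-0.3,0,-5,0]
    - [0,0,-6,0]
    - [0,0,-6,0]
    - [0,0,-5,0]
    - [0,0,-4,0]
    - [0,0,-2,0]
    - [0,0,-2,0]
    - [0,0,-1,0]
    - [0,0,0,0]
    - [0,0,0,0]

```text
clock: 17.48
tool_pos: [0.623, 0.0048, 0.0452]
orientation: [-180.0, -0.0, -85.9]
force: [0.8, -0.0, -2.1]
opening: 0.0517
```

```bash
python3 - <<'E'
from meas import *
s=cam("scene")
crop(s,230,200,150,110,5,"p9.png")
print(get_obs()["tool_pos"],get_obs()["force"])
E
```

```text
[0.62304406 0.0047886  0.04527161] [-0.21304713 -0.14595134 -1.54080641]
```

View pics/p9.png

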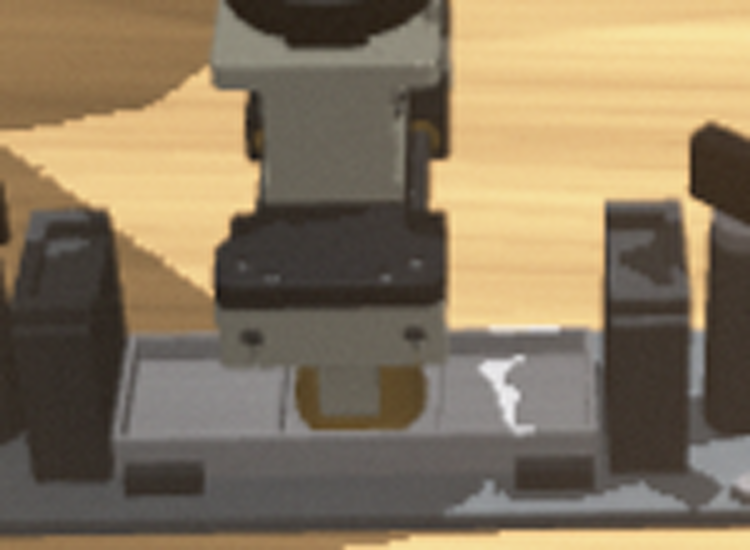

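The shell is inside the middle pocket. I'll lower 1 mm and release.

jog_arm:
  commands:
    - [0,0,-0.5,0]
    - [0,0,-0.5,0]
    - [0,0,0,0]
    - [0,0,0,0]
    - [0,0,0,0]
    - [0,0,0,0]
    - [0,0,0,0]
    - [0,0,0,0]
    - [0,0,0,0]
    - [0,0,0,0]

```text
clock: 18.37
tool_pos: [0.6231, 0.0048, 0.0443]
orientation: [-180.0, 0.0, -85.9]
force: [-1.1, 0.5, 2.1]
opening: 0.0515
```

jog_arm:
  commands:
    - [0,0,0,0]
    - [0,0,0,0]
    - [0,0,0,0]
    - [0,0,0,0]
    - [0,0,0,0]
    - [0,0,0,0]
    - [0,0,0,0]
    - [0,0,0,0]
    - [0,0,0,0]
    - [0,0,0,0]
  fingers: 76

```text
clock: 19.2
tool_pos: [0.6229, 0.0048, 0.0441]
orientation: [-180.0, 0.0, -85.9]
force: [0.5, -0.1, 0.4]
opening: 0.0761
```

jog_arm:
  commands:
    - [0,0,10,0]
    - [0,0,25,0]
    - [0,0,40,0]
    - [0,0,40,0]
    - [0,0,20,0]
    - [-30,28,0,0]
    - [-30,28,0,0]
    - [-30,28,0,0]
    - [-20,28,0,0]
    - [-10,20,0,0]

```text
clock: 20.03
tool_pos: [0.5006, 0.138, 0.1804]
orientation: [-179.9, 0.1, -85.8]
force: [0.2, -0.2, -0.9]
opening: 0.076
```

```bash
python3 - <<'E'
from meas import *
t=cam("top");s=cam("scene")
a=t["bgr"][150:390,150:470]; b=s["bgr"][130:330,190:550]
cv2.imwrite("pics/p10t.png",cv2.resize(a,None,fx=2.4,fy=2.4,interpolation=2))
cv2.imwrite("pics/p10s.png",cv2.resize(b,None,fx=2.2,fy=2.2,interpolation=2))
print(get_obs()["tool_pos"],get_obs()["force"])
E
```

```text
[0.50172591 0.13910899 0.1805762 ] [-0.07924185 -0.52818067  0.91594149]
```

View pics/p10t.png

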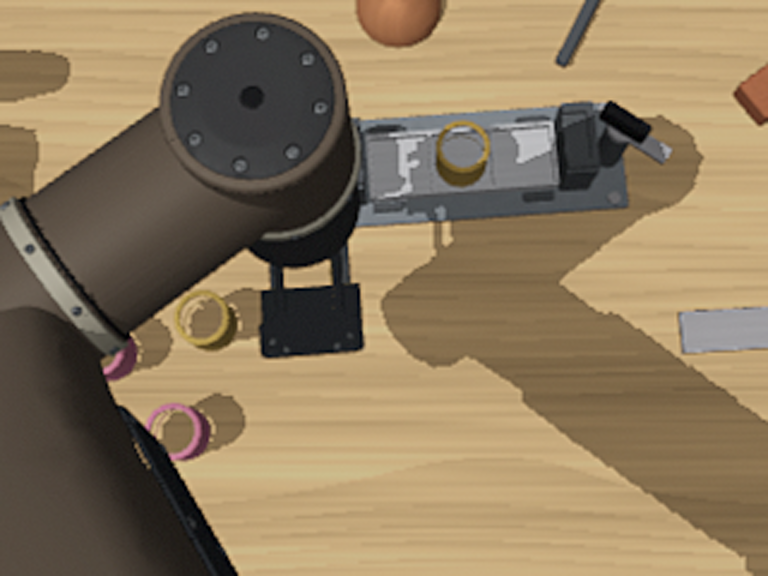

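View pics/p10s.png

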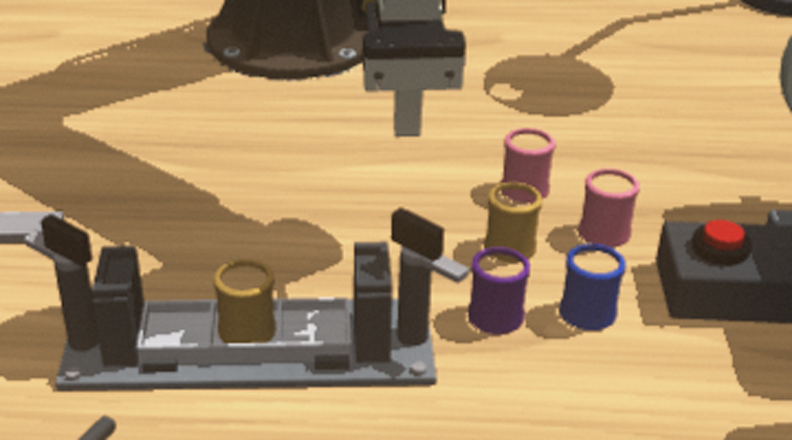

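jog_arm:
  commands:
    - [-8,22,0,0]
    - [-10,27,0,0]
    - [-10,27,0,0]
    - [-7,20,-10,0]
    - [-3,11,-20,0]
    - [-1,4,-30,0]
    - [0,0,-30,0]
    - [0,0,-20,0]
    - [0,0,0,0]
    - [0,0,0,0]

```text
clock: 20.97
tool_pos: [0.464, 0.2472, 0.069]
orientation: [179.9, -0.1, -85.9]
force: [0.5, 0.1, 0.6]
opening: 0.076
```

```bash
python3 - <<'E'
from meas import *
s=cam("scene")
crop(s,340,150,180,130,4,"p11.png")
print(get_obs()["tool_pos"],get_obs()["force"])
E
```

```text
[0.46467847 0.24791928 0.07011689] [ 0.60756764  0.12324674 -0.04030495]
```

View pics/p11.png

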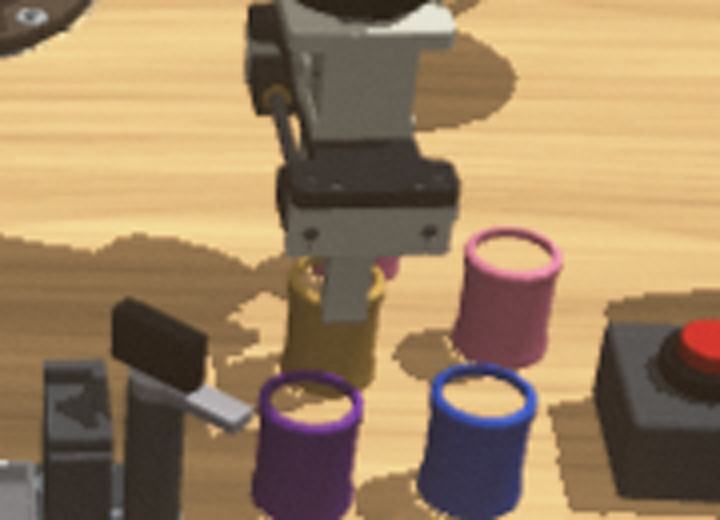

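jog_arm:
  commands:
    - [-1,0.5,-5,0]
    - [-1,0,-8,0]
    - [0,0,-10,0]
    - [0,0,-9,0]
    - [0,0,-6,0]
    - [0,0,-4,0]
    - [0,0,-2,0]
    - [0,0,0,0]
    - [0,0,0,0]
    - [0,0,0,0]

```text
clock: 21.85
tool_pos: [0.4621, 0.2485, 0.0253]
orientation: [-180.0, 0.0, -85.9]
force: [0.3, -1.5, -0.0]
opening: 0.0756
```

jog_arm:
  commands:
    - [0,0,0,0]
    - [0,0,0,0]
    - [0,0,0,0]
    - [0,0,0,0]
    - [0,0,0,0]
    - [0,0,0,0]
    - [0,0,0,0]
    - [0,0,0,0]
    - [0,0,0,0]
    - [0,0,0,0]
  fingers: 40

```text
clock: 22.68
tool_pos: [0.4621, 0.2484, 0.0252]
orientation: [-180.0, 0.0, -85.9]
force: [0.6, 0.2, 3.6]
opening: 0.0518
```

jog_arm:
  commands:
    - [0,0,5,0]
    - [0,0,10,0]
    - [0,0,20,0]
    - [0,0,25,0]
    - [0,0,30,0]
    - [0,0,25,0]
    - [0,0,25,0]
    - [0,0,15,0]
    - [0,0,5,0]
    - [0,0,0,0]

```text
clock: 23.52
tool_pos: [0.4621, 0.2486, 0.1866]
orientation: [-179.9, 0.1, -85.9]
force: [0.7, -0.2, -1.5]
opening: 0.0515
```

jog_arm:
  commands:
    - [10,-12,0,0]
    - [20,-23,0,0]
    - [20,-24,0,0]
    - [20,-24,0,0]
    - [20,-24,0,0]
    - [20,-24,0,0]
    - [20,-24,0,0]
    - [15,-17,0,0]
    - [9,-9,0,0]
    - [2.7,-2.5,0,0]

```text
clock: 24.35
tool_pos: [0.6187, 0.0629, 0.1828]
orientation: [179.8, -0.1, -86.0]
force: [0.1, 0.6, -2.5]
opening: 0.0516
```

jog_arm:
  commands:
    - [0,0,-5,0]
    - [0,0,-15,0]
    - [0,0,-20,0]
    - [0,0,-20,0]
    - [0,0,-20,0]
    - [0,0,-15,0]
    - [0,0,-10,0]
    - [0,0,-5,0]
    - [0,0,0,0]
    - [0,0,0,0]

```text
clock: 25.18
tool_pos: [0.6187, 0.0653, 0.0755]
orientation: [-180.0, -0.0, -85.8]
force: [0.7, -0.6, -2.1]
opening: 0.0515
```

```bash
python3 - <<'E'
from meas import *
s=cam("scene")
crop(s,200,180,200,130,4,"p12.png")
print(get_obs()["tool_pos"],get_obs()["force"])
E
```

```text
[0.61908321 0.06525609 0.07597206] [ 0.68958145  0.18403031 -1.91827459]
```

View pics/p12.png

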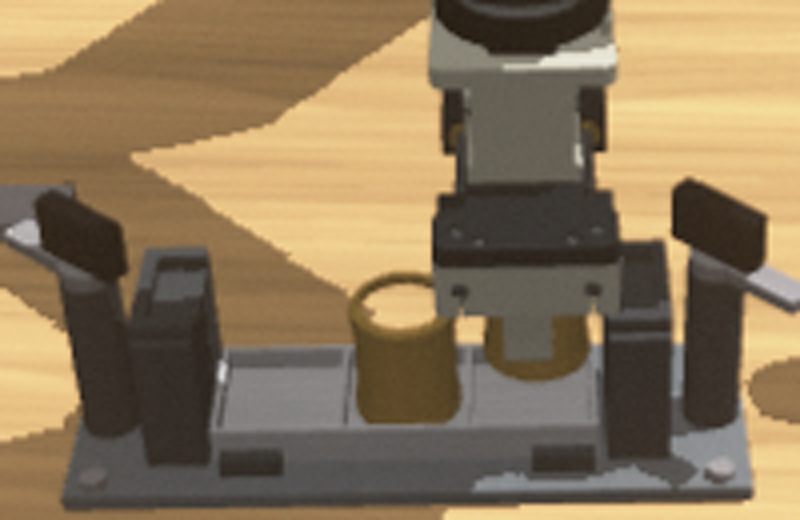

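jog_arm:
  commands:
    - [0,-0.3,-5,0]
    - [0,-0.3,-6,0]
    - [0,0,-6,0]
    - [0,0,-5,0]
    - [0,0,-4,0]
    - [0,0,-2,0]
    - [0,0,-2,0]
    - [0,0,-0.5,0]
    - [0,0,0,0]
    - [0,0,0,0]

```text
clock: 26.07
tool_pos: [0.6187, 0.0642, 0.0447]
orientation: [-180.0, 0.0, -85.9]
force: [0.1, 0.1, -2.0]
opening: 0.0514
```

```bash
python3 - <<'E'
from meas import *
s=cam("scene")
crop(s,240,190,160,110,5,"p13.png")
print(get_obs()["tool_pos"],get_obs()["force"])
E
```

```text
[0.61872803 0.06422344 0.04477357] [ 0.61330434 -0.54302359 -2.79712677]
```

View pics/p13.png

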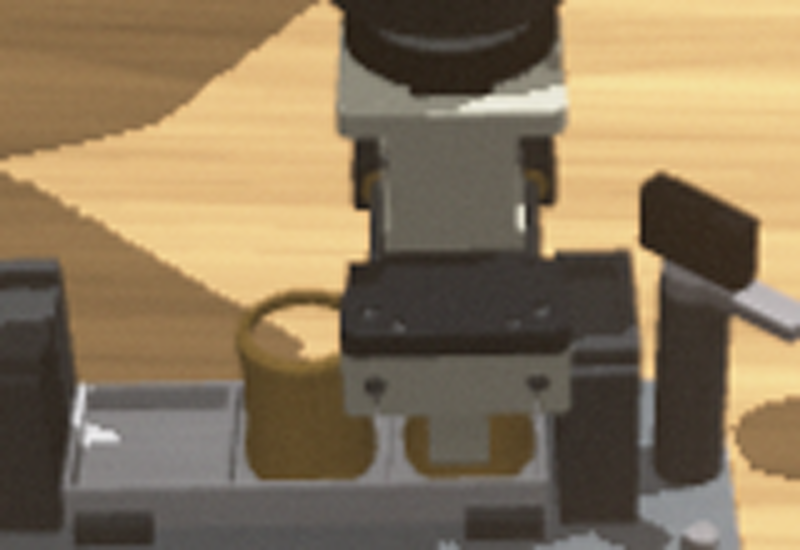

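jog_arm:
  commands:
    - [0,0,-0.7,0]
    - [0,0,-0.6,0]
    - [0,0,0,0]
    - [0,0,0,0]
    - [0,0,0,0]
    - [0,0,0,0]
    - [0,0,0,0]
    - [0,0,0,0]
    - [0,0,0,0]
    - [0,0,0,0]

```text
clock: 26.95
tool_pos: [0.6186, 0.0642, 0.0433]
orientation: [-180.0, 0.0, -85.9]
force: [-0.5, -0.9, -2.0]
opening: 0.0518
```

jog_arm:
  commands:
    - [0,0,0,0]
    - [0,0,0,0]
    - [0,0,0,0]
    - [0,0,0,0]
    - [0,0,0,0]
    - [0,0,0,0]
    - [0,0,0,0]
    - [0,0,0,0]
    - [0,0,0,0]
    - [0,0,0,0]
  fingers: 76

```text
clock: 27.78
tool_pos: [0.6186, 0.0642, 0.0433]
orientation: [180.0, -0.0, -85.9]
force: [-0.2, -1.1, 0.6]
opening: 0.0759
```

jog_arm:
  commands:
    - [0,0,10,0]
    - [0,0,25,0]
    - [0,0,40,0]
    - [0,0,40,0]
    - [0,0,25,0]
    - [-25,-30,0,0]
    - [-25,-33,0,0]
    - [-25,-33,0,0]
    - [-25,-33,0,0]
    - [-25,-33,0,0]

```text
clock: 28.62
tool_pos: [0.4921, -0.099, 0.1842]
orientation: [-179.9, -0.0, -85.8]
force: [0.5, -1.0, 0.4]
opening: 0.0764
```

```bash
python3 - <<'E'
from meas import *
t=cam("top");s=cam("scene")
a=t["bgr"][150:390,230:550]; b=s["bgr"][130:330,90:450]
cv2.imwrite("pics/p14t.png",cv2.resize(a,None,fx=2.4,fy=2.4,interpolation=2))
cv2.imwrite("pics/p14s.png",cv2.resize(b,None,fx=2.2,fy=2.2,interpolation=2))
print(get_obs()["tool_pos"],get_obs()["force"])
E
```

```text
[ 0.48989346 -0.10093888  0.18437508] [ 0.40470656  0.42813865 -0.02754864]
```

View pics/p14t.png

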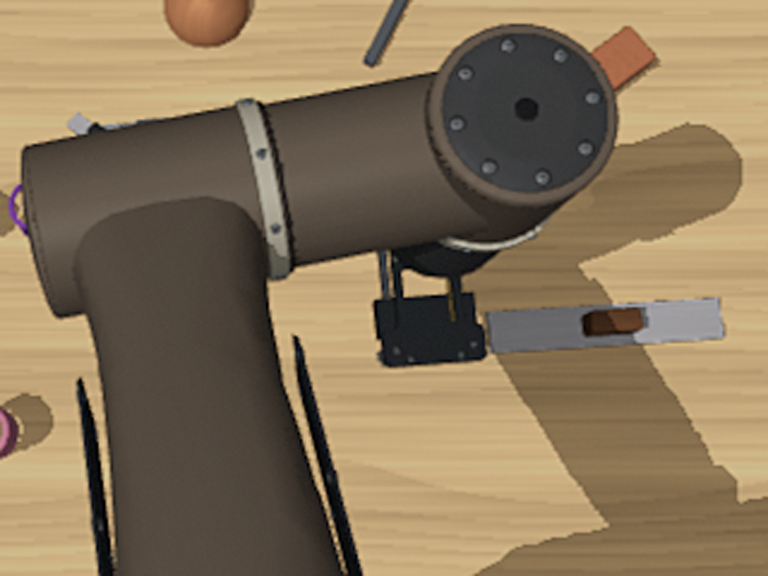

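View pics/p14s.png

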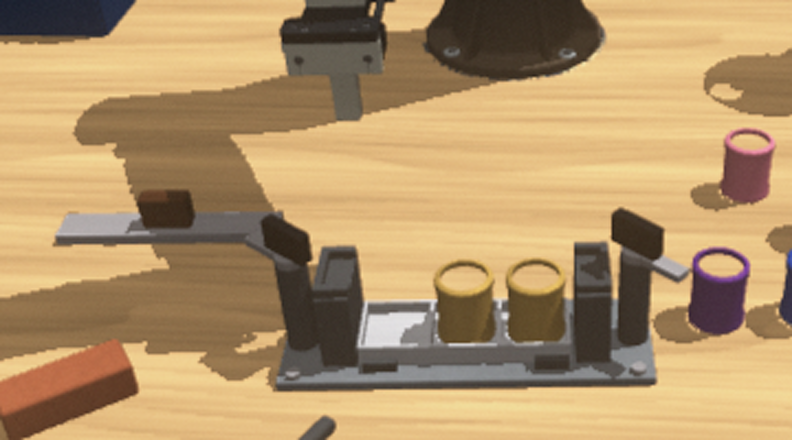

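Both shells stand upright in the middle and +y pockets, and the keeper has not moved. Going for the keeper.

jog_arm:
  commands:
    - [-3,-22,0,-0.7]
    - [-4,-28,0,0]
    - [-4,-28,0,0]
    - [-4,-28,0,0]
    - [-4,-28,0,0]
    - [-4,-28,-10,0]
    - [-3,-26,-20,0]
    - [-3,-20,-25,0]
    - [-1,-9,-25,0]
    - [0,-3,-14,0]
  fingers: 50

```text
clock: 29.55
tool_pos: [0.4621, -0.319, 0.0873]
orientation: [179.9, 0.1, -86.7]
force: [-0.7, 0.4, 0.6]
opening: 0.0499
```

jog_arm:
  commands:
    - [0,0,0,0]
    - [0,0,0,0]
    - [0,0,0,0]
    - [0,0,0,0]
    - [0,0,0,0]
    - [0,0,0,0]
    - [0,0,0,0]
    - [0,0,0,0]
    - [0,0,0,0]
    - [0,0,0,0]

```text
clock: 30.38
tool_pos: [0.4636, -0.3178, 0.0893]
orientation: [-180.0, -0.0, -86.6]
force: [-0.3, -0.4, 0.0]
opening: 0.0495
```

```bash
python3 - <<'E'
from meas import *
t=cam("top");s=cam("scene")
crop(s,100,150,150,110,4,"p15.png")
h=hsv(t); print("keeper",rectw(t,cv2.inRange(h,(0,0,110),(179,45,255)),.012))
print(get_obs()["tool_pos"],get_obs()["force"])
E
```

```text
keeper [(364.5, 692.5, 173.7, 65.5, -2.73), (576.0, 17.5, 303.0, 53.7, -3.18), (635.5, 3.8, 198.1, 82.0, 4.23), (570.7, 699.4, 235.4, 91.0, 87.45), (759.1, 683.1, 174.6, 59.8, -0.2), (1094.0, -24.5, 1541.6, 256.1, -0.14)]
[ 0.46355152 -0.31783682  0.08922857] [ 1.32663313  1.75794792 -0.58409581]
```

View pics/p15.png

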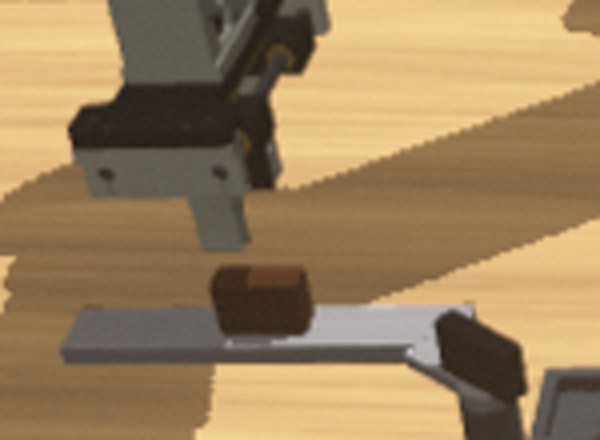

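```bash
python3 - <<'E'
from meas import *
t=cam("top");s=cam("scene")
def cp(c,o): return (np.array(c,float)+.5)/4-.5+np.array(o)
a=ray(s,cp([(62,348),(82,305)],(100,150)),.012); print("left end",a.round(4).tolist())
b=ray(s,cp([(215,272),(308,270)],(100,150)),.047); print("block top left, right (back edge ~)",b.round(4).tolist())
p=get_obs()["tool_pos"]; print(p, (proj(s,p)-[100,150]+.5)*4, (proj(s,[.4595,-.322,.047])-[100,150]+.5)*4)
crop(t,400,240,160,90,5,"p16.png")
E
```

```text
left end [[0.4824, -0.4332, 0.012], [0.4402, -0.4385, 0.012]]
block top left, right (back edge ~) [[0.4545, -0.3464, 0.047], [0.4506, -0.2941, 0.047]]
[ 0.46353863 -0.31784549  0.0892057 ] [[244.19394035 218.67807972]] [[254.97290465 278.40897718]]
```

View pics/p16.png

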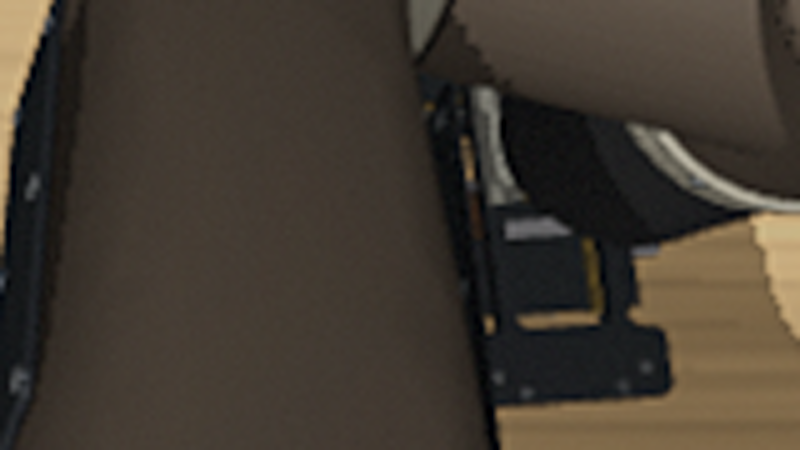

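jog_arm:
  commands:
    - [-2.5,-2,-5,0]
    - [-2,-1.5,-10,0]
    - [0,0,-12,0]
    - [0,0,-12,0]
    - [0,0,-12,0]
    - [0,0,-10,0]
    - [0,0,-7,0]
    - [0,0,-3,0]
    - [0,0,-1,0]
    - [0,0,0,0]

```text
clock: 31.42
tool_pos: [0.4591, -0.3214, 0.0171]
orientation: [180.0, -0.0, -86.6]
force: [-0.1, -0.6, 0.4]
opening: 0.0498
```

```bash
python3 - <<'E'
from meas import *
s=cam("scene")
crop(s,100,150,150,110,4,"p17.png")
print(get_obs()["tool_pos"],get_obs()["force"])
E
```

```text
[ 0.45932875 -0.32145529  0.01752269] [-0.27015496  0.78164658 -0.76420069]
```

View pics/p17.png

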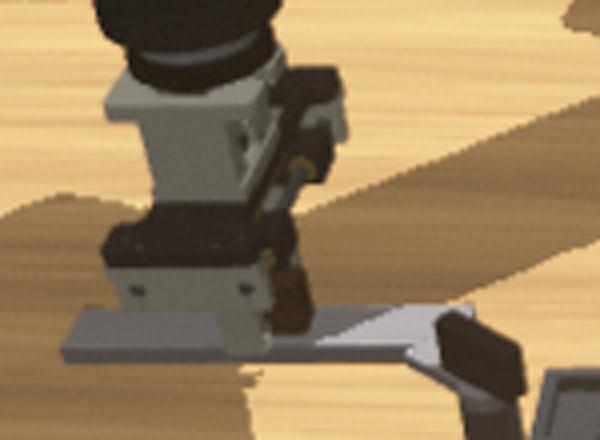

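jog_arm:
  commands:
    - [0,0,0,0]
    - [0,0,0,0]
    - [0,0,0,0]
    - [0,0,0,0]
    - [0,0,0,0]
    - [0,0,0,0]
    - [0,0,0,0]
    - [0,0,0,0]
    - [0,0,0,0]
    - [0,0,0,0]
  fingers: 10

```text
clock: 32.3
tool_pos: [0.4594, -0.3214, 0.0175]
orientation: [-180.0, -0.0, -86.6]
force: [0.1, 1.3, 4.3]
opening: 0.0221
```

jog_arm:
  commands:
    - [0,0,5,0]
    - [0,0,10,0]
    - [0,0,20,0]
    - [0,0,25,0]
    - [0,0,30,0]
    - [0,0,30,0]
    - [0,0,30,0]
    - [0,0,20,0]
    - [0,0,10,0]
    - [0,0,0,0]

```text
clock: 33.13
tool_pos: [0.4597, -0.3217, 0.1997]
orientation: [-179.8, -0.1, -86.6]
force: [0.8, -0.8, -4.9]
opening: 0.0219
```

```bash
python3 - <<'E'
from meas import *
s=cam("scene")
b=s["bgr"][130:330,60:420]
cv2.imwrite("pics/p18.png",cv2.resize(b,None,fx=2.2,fy=2.2,interpolation=2))
print(get_obs()["tool_pos"],get_obs()["force"])
E
```

```text
[ 0.45889043 -0.32113371  0.19757811] [ 0.04289002  0.34252652 -4.92988805]
```

View pics/p18.png

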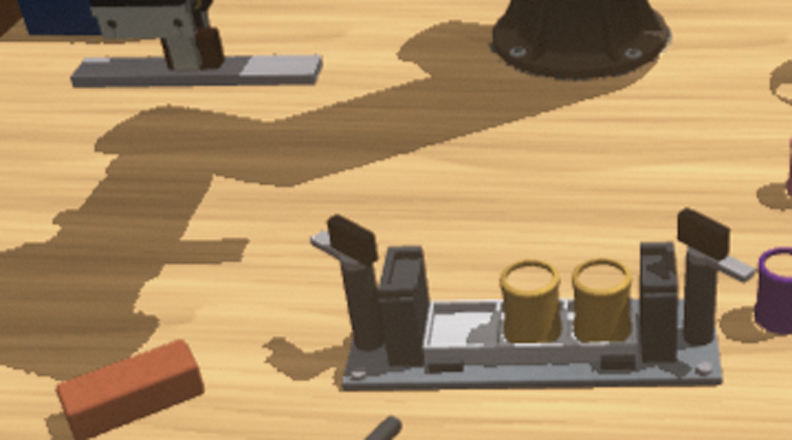

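jog_arm:
  commands:
    - [8,16,0,0.6]
    - [14,28,0,0]
    - [15,30,0,0]
    - [15,30,0,0]
    - [15,30,0,0]
    - [15,30,0,0]
    - [15,30,0,0]
    - [15,30,0,0]
    - [15,30,0,0]
    - [15,30,0,0]

```text
clock: 34.02
tool_pos: [0.6001, -0.0358, 0.1944]
orientation: [179.7, -0.0, -86.0]
force: [-0.2, -0.4, -5.5]
opening: 0.0218
```

jog_arm:
  commands:
    - [13,26,0,0]
    - [7,14,0,0]
    - [2,2,0,0]
    - [0,0,0,0]
    - [0,0,0,0]
    - [0,0,0,0]
    - [0,0,0,0]
    - [0,0,0,0]
    - [0,0,0,0]
    - [0,0,0,0]

```text
clock: 34.85
tool_pos: [0.623, 0.0042, 0.1975]
orientation: [-180.0, 0.0, -86.0]
force: [-0.5, -0.4, -3.9]
opening: 0.0218
```

```bash
python3 - <<'E'
from meas import *
t=cam("top");s=cam("scene")
crop(t,250,140,200,130,4,"p19t.png")
crop(s,200,140,200,150,4,"p19s.png")
print(get_obs()["tool_pos"],get_obs()["orientation"])
E
```

```text
[0.62301263 0.00444498 0.19741553] [-1.79986848e+02  4.60011447e-03 -8.59825736e+01]
```

View pics/p19t.png

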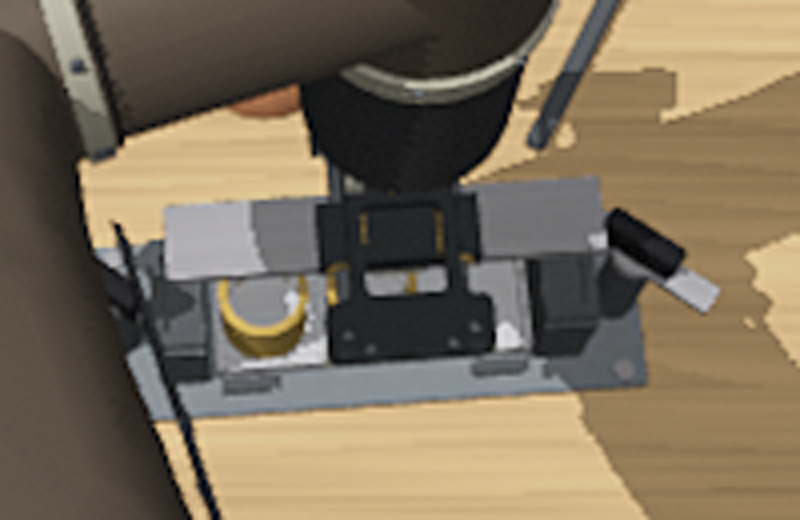

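View pics/p19s.png

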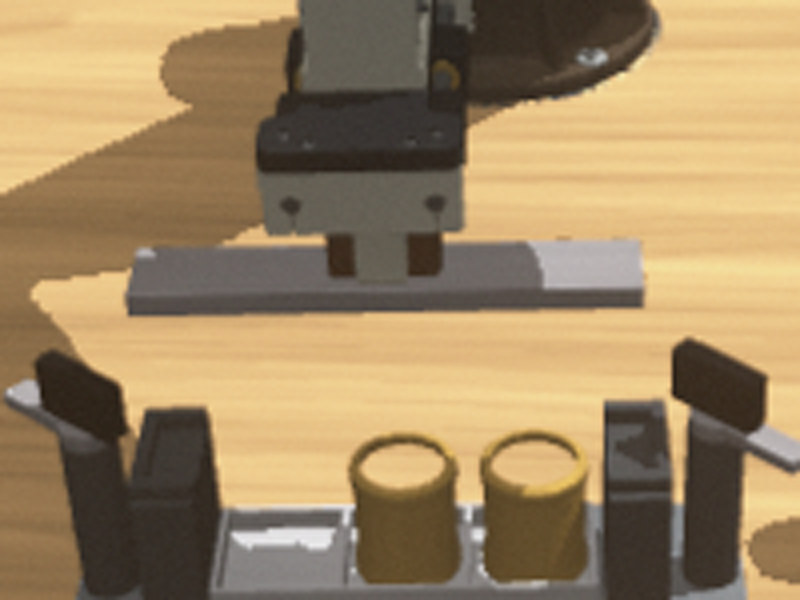

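```bash
python3 - <<'E'
from meas import *
t=cam("top");s=cam("scene")
def cp(c,o): return (np.array(c,float)+.5)/4-.5+np.array(o)
z=.192
a=ray(t,cp([(163,205),(600,177),(605,248),(168,280)],(250,140)),z); print(a.round(4).tolist(),a.mean(0))
a=ray(s,cp([(137,249),(642,240),(643,291),(127,293)],(200,140)),z); print(a.round(4).tolist(),a.mean(0))
E
```

```text
[[0.6348, 0.118, 0.192], [0.6493, -0.1098, 0.192], [0.6108, -0.1109, 0.192], [0.5944, 0.1151, 0.192]] [0.6223276  0.00309476 0.192     ]
[[0.61, -0.1103, 0.192], [0.5946, 0.1181, 0.192], [0.6364, 0.1193, 0.192], [0.6461, -0.107, 0.192]] [0.62177318 0.00501487 0.192     ]
```

jog_arm:
  commands:
    - [-0.5,1,-5,0]
    - [0,0,-12,0]
    - [0,0,-14,0]
    - [0,0,-14,0]
    - [0,0,-14,0]
    - [0,0,-12,0]
    - [0,0,-8,0]
    - [0,0,-3,0]
    - [0,0,0,0]
    - [0,0,0,0]

```text
clock: 35.88
tool_pos: [0.623, 0.0057, 0.1157]
orientation: [-180.0, -0.0, -85.9]
force: [0.3, -0.4, -3.6]
opening: 0.0216
```

```bash
python3 - <<'E'
from meas import *
t=cam("top");s=cam("scene")
crop(t,260,150,180,110,4.4,"p20t.png")
crop(s,200,160,200,150,4,"p20s.png")
print(get_obs()["tool_pos"],get_obs()["orientation"])
E
```

```text
[0.6231713  0.0057945  0.11614678] [-1.79917992e+02  7.19773872e-03 -8.59552059e+01]
```

View pics/p20t.png

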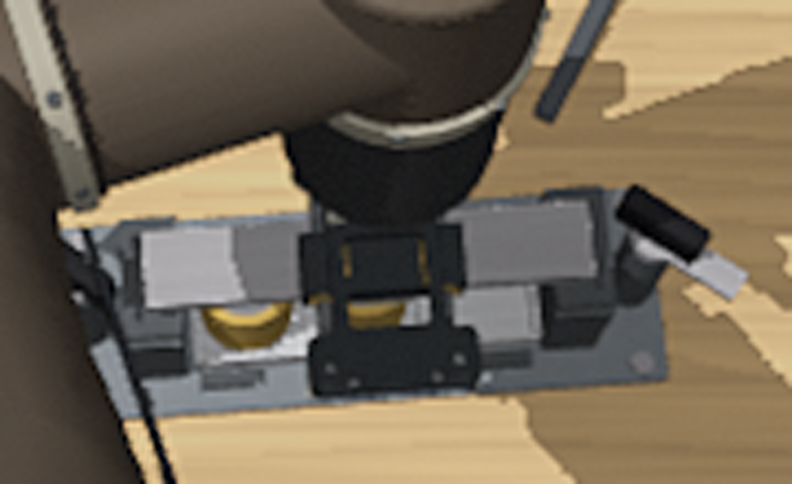

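View pics/p20s.png

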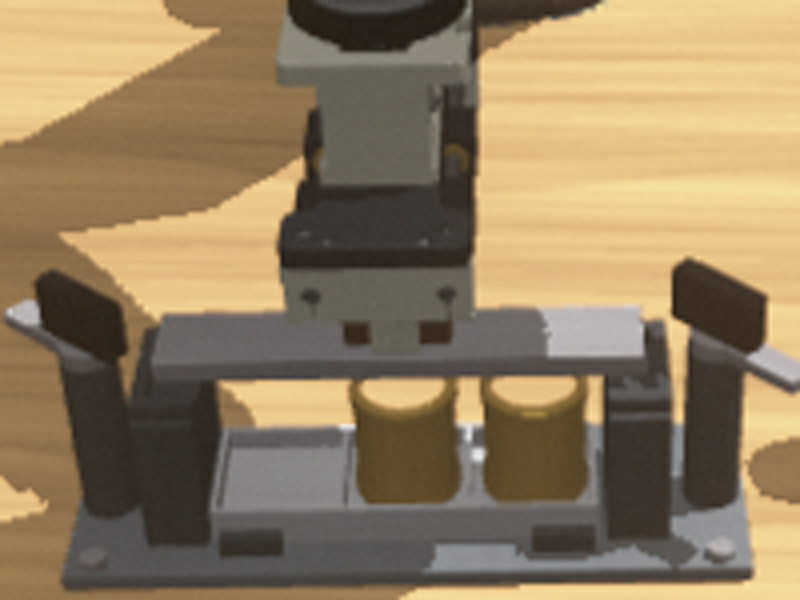

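jog_arm:
  commands:
    - [0,0,-3,0]
    - [0,0,-3,0]
    - [0,0,-3,0]
    - [0,0,-2,0]
    - [0,0,-1,0]
    - [0,0,-0.5,0]
    - [0,0,0,0]
    - [0,0,0,0]
    - [0,0,0,0]
    - [0,0,0,0]

```text
clock: 36.82
tool_pos: [0.6227, 0.0057, 0.1028]
orientation: [-180.0, 0.0, -86.0]
force: [-0.4, 0.8, -4.6]
opening: 0.0218
```

```bash
python3 - <<'E'
from meas import *
t=cam("top");s=cam("scene")
crop(t,260,150,180,110,4.4,"p21t.png")
crop(s,200,160,200,150,4,"p21s.png")
print(get_obs()["tool_pos"],get_obs()["force"])
E
```

```text
[0.62260132 0.00565741 0.1028091 ] [ 2.99657965e-01  3.87481061e-03 -4.21192383e+00]
```

View pics/p21t.png

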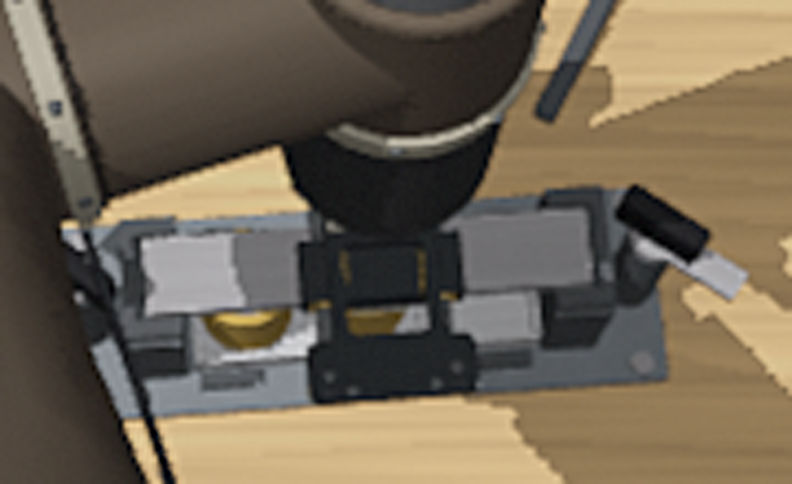

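View pics/p21s.png

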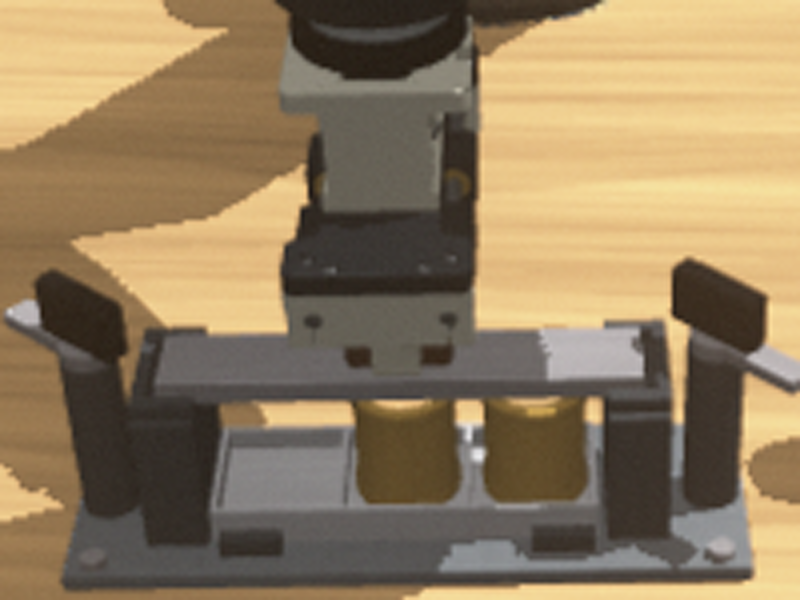

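The keeper sits between the cheeks, almost seated. I'll lower 1 mm, release and rise.

jog_arm:
  commands:
    - [0,0,-0.5,0]
    - [0,0,-0.5,0]
    - [0,0,0,0]
    - [0,0,0,0]
    - [0,0,0,0]
    - [0,0,0,0]
    - [0,0,0,0]
    - [0,0,0,0]
    - [0,0,0,0]
    - [0,0,0,0]

```text
clock: 37.75
tool_pos: [0.6227, 0.0057, 0.1025]
orientation: [-180.0, -0.0, -86.0]
force: [-3.4, 1.5, 5.2]
opening: 0.0216
```

jog_arm:
  commands:
    - [0,0,0,0]
    - [0,0,0,0]
    - [0,0,0,0]
    - [0,0,0,0]
    - [0,0,0,0]
    - [0,0,0,0]
    - [0,0,0,0]
    - [0,0,0,0]
    - [0,0,0,0]
    - [0,0,0,0]
  fingers: 36

```text
clock: 38.58
tool_pos: [0.6226, 0.0057, 0.1017]
orientation: [-180.0, 0.0, -86.0]
force: [-0.5, -0.5, 0.0]
opening: 0.0361
```

jog_arm:
  commands:
    - [0,0,5,0]
    - [0,0,15,0]
    - [0,0,25,0]
    - [0,0,25,0]
    - [0,0,25,0]
    - [0,0,15,0]
    - [-20,0,0,0]
    - [-30,0,0,0]
    - [-30,0,0,0]
    - [-20,0,0,0]

```text
clock: 39.42
tool_pos: [0.5203, 0.0054, 0.2121]
orientation: [180.0, 0.0, -86.0]
force: [-1.0, -0.2, 0.0]
opening: 0.0358
```

```bash
python3 - <<'E'
from meas import *
t=cam("top");s=cam("scene")
crop(t,240,170,200,90,4,"p22t.png")
crop(s,200,170,200,150,4,"p22s.png")
print(get_obs()["tool_pos"],get_obs()["joint_pos"])
E
```

```text
[0.51999895 0.00541558 0.21291237] [ 2.22179058e+01  6.44200923e+00 -1.98781288e+01 -3.15011681e-02
 -6.36119772e+01 -1.81526393e+01]
```

View pics/p22t.png

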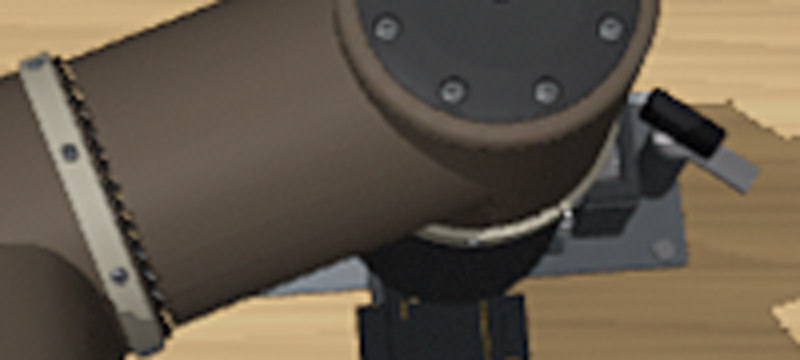

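View pics/p22s.png

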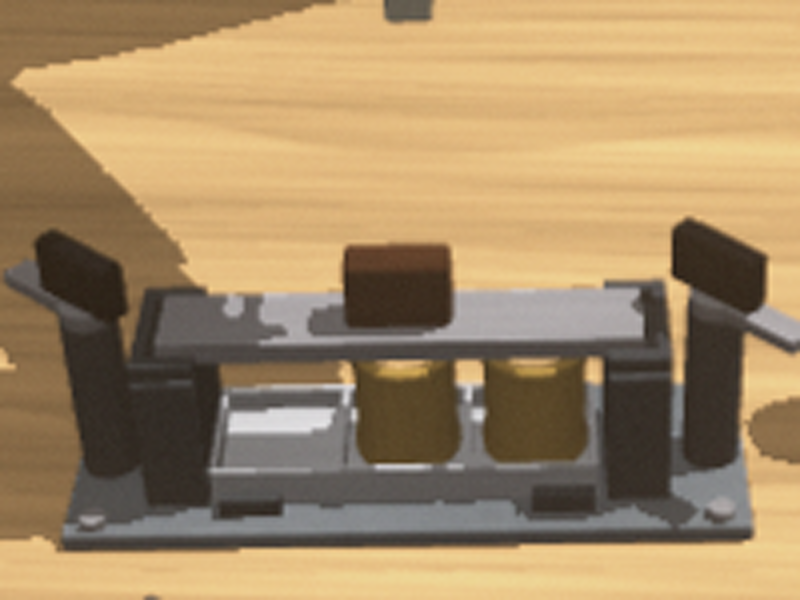

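```bash
python3 - <<'E'
from meas import *
t=cam("top");s=cam("scene")
def cp(c,o): return (np.array(c,float)+.5)/4-.5+np.array(o)
# t_b.png: offset 250,170
for n,e,tip in (("L",[(76,133),(134,192)],[(45,121)]),("R",[(616,103),(676,146)],[(708,174)])):
    a=ray(t,cp(e,(250,170)),.138); d=ray(t,cp(tip,(250,170)),.108)
    c=a.mean(0); v=d[0]-c; w=a[0]-a[1]
    print(n,"bar c",c.round(4),"len",np.linalg.norm(w).round(4),"bar ang",np.degrees(np.arctan2(w[1],w[0])).round(1),"dog ang",np.degrees(np.arctan2(v[1],v[0])).round(1),np.linalg.norm(v))
# scene, p22s offset 200,170: bar top edges endpoints
for n,e in (("L",[(700,226),(752,260)]),("R",[(55,236),(108,268)])):
    a=ray(s,cp(e,(200,170)),.138); w=a[0]-a[1]; print(n,a.mean(0).round(4),np.degrees(np.arctan2(w[1],w[0])).round(1),np.linalg.norm(w))
crop(s,200,200,50,50,8,"kR.png"); crop(s,360,200,50,50,8,"kL.png")
crop(t,390,180,60,50,8,"kRt.png")
im=cv2.imread("pics/top0.png"); t["bgr"]=im; crop(t,250,185,60,50,8,"kLt.png")
E
cd pics; python3 -c "
import cv2,numpy as np
a=[cv2.resize(cv2.imread(f),(390,290)) for f in('kLt.png','kRt.png','kL.png','kR.png')]
cv2.imwrite('k4.png',np.vstack([np.hstack(a[:2]),np.hstack(a[2:])]))"
```

```text
L bar c [0.6082 0.1523 0.138 ] len 0.0461 bar ang 43.8 dog ang 48.4 0.05727027987899214
R bar c [ 0.6285 -0.1419  0.138 ] len 0.04 bar ang 52.3 dog ang -117.3 0.05291833211548107
L [0.6129 0.1575 0.138 ] -138.1 0.03500736384445405
R [ 0.6314 -0.1388  0.138 ] -128.3 0.03907195047260839
```

View pics/k4.png

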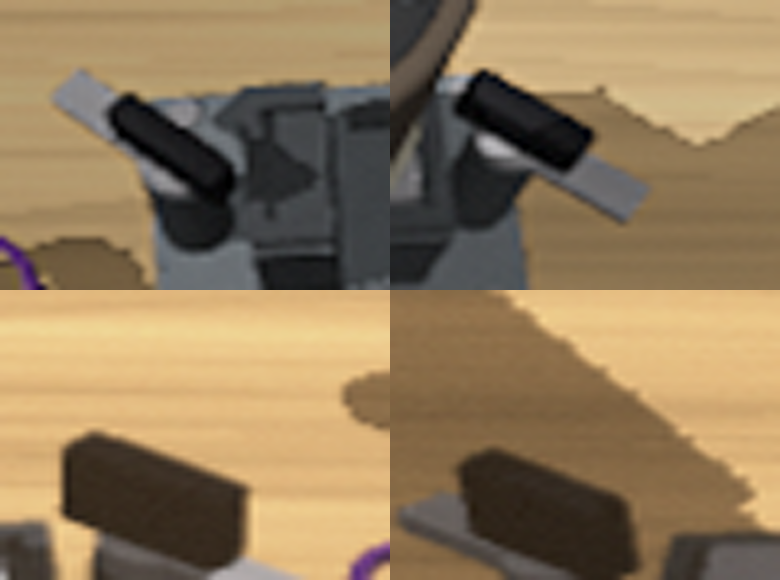

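Keeper seated on both blocks. The knobs point to about 47° (left) and -125° (right). I'll do the left knob first, at about (0.612, 0.153), with tool yaw 47° going to -86°.

jog_arm:
  commands:
    - [5,8,0,7]
    - [5,8,0,7]
    - [5,8,0,7]
    - [5,8,0,7]
    - [5,8,0,7]
    - [5,8,0,7]
    - [5,8,0,7]
    - [5,8,0,7]
    - [5,8,0,7]
    - [5,8,0,7]
  fingers: 44

```text
clock: 40.45
tool_pos: [0.5738, 0.0862, 0.2115]
orientation: [180.0, 0.0, -15.6]
force: [0.2, -0.2, 0.6]
opening: 0.044
```

jog_arm:
  commands:
    - [5,8,0,7]
    - [5,8,0,7]
    - [5,8,0,7]
    - [5,8,0,7]
    - [5,8,0,7]
    - [5,8,0,7]
    - [5,8,0,7]
    - [5,8,-10,7]
    - [2,3.5,-10,7]
    - [0,0,-10,0]

```text
clock: 41.28
tool_pos: [0.6158, 0.154, 0.1807]
orientation: [180.0, 0.0, 47.4]
force: [0.1, -0.2, 0.2]
opening: 0.0441
```

jog_arm:
  commands:
    - [0,0,-10,0]
    - [0,0,-8,0]
    - [0,0,0,0]
    - [0,0,0,0]
    - [0,0,0,0]
    - [0,0,0,0]
    - [0,0,0,0]
    - [0,0,0,0]
    - [0,0,0,0]
    - [0,0,0,0]

```text
clock: 42.12
tool_pos: [0.6146, 0.1532, 0.164]
orientation: [180.0, -0.0, 47.0]
force: [-0.0, 0.4, 0.7]
opening: 0.0441
```

```bash
python3 - <<'E'
from meas import *
t=cam("top");s=cam("scene")
a=t["bgr"][150:270,230:390]; b=s["bgr"][150:270,310:470]
cv2.imwrite("pics/p23.png",cv2.resize(np.hstack([a,b]),None,fx=2.5,fy=2.5,interpolation=2))
o=get_obs();print(o["tool_pos"],o["orientation"],o["joint_pos"])
E
```

```text
[0.61456902 0.15318001 0.16386239] [ 1.79996527e+02 -6.15444598e-03  4.70342206e+01] [ 3.16240449e+01  1.92352025e+01 -9.78737529e+00  1.95886194e-03
 -6.09705661e+01  1.05409225e+02]
```

View pics/p23.png

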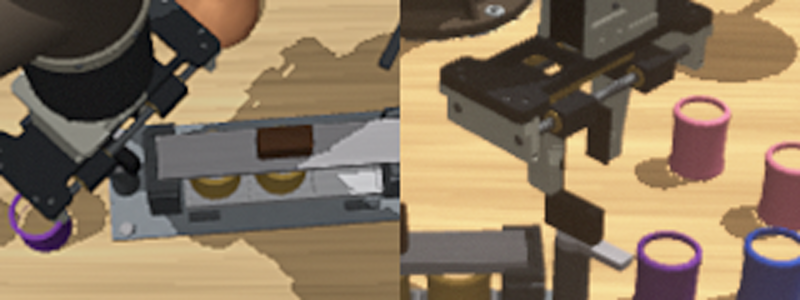

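jog_arm:
  commands:
    - [-1.5,0,-5,0]
    - [-1,0,-8,0]
    - [0,0,-8,0]
    - [0,0,-8,0]
    - [0,0,-8,0]
    - [0,0,-7,0]
    - [0,0,-5,0]
    - [0,0,-2,0]
    - [0,0,0,0]
    - [0,0,0,0]

```text
clock: 43.05
tool_pos: [0.6123, 0.1532, 0.1129]
orientation: [180.0, -0.0, 47.0]
force: [-0.2, -0.7, -0.1]
opening: 0.0442
```

```bash
python3 - <<'E'
from meas import *
s=cam("scene")
crop(s,340,150,120,100,6,"p24.png")
o=get_obs();print(o["tool_pos"],o["force"])
E
```

```text
[0.61235853 0.15327834 0.11311045] [-0.4304114  -0.09387992  0.37428717]
```

View pics/p24.png

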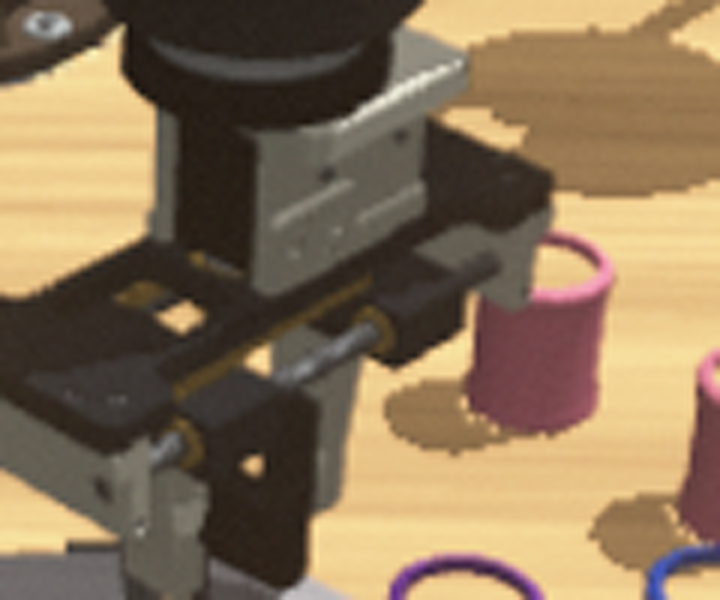

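Fingers straddle the knob bar. Closing.

jog_arm:
  commands:
    - [0,0,0,0]
    - [0,0,0,0]
    - [0,0,0,0]
    - [0,0,0,0]
    - [0,0,0,0]
    - [0,0,0,0]
    - [0,0,0,0]
    - [0,0,0,0]
    - [0,0,0,0]
    - [0,0,0,0]
  fingers: 6

```text
clock: 43.93
tool_pos: [0.612, 0.1534, 0.1129]
orientation: [-180.0, -0.0, 47.0]
force: [-3.4, 2.2, 2.3]
opening: 0.0139
```

jog_arm:
  commands:
    - [0,0,0,-3]
    - [0,0,0,-3]
    - [0,0,0,-3]
    - [0,0,0,-3]
    - [0,0,0,-3]
    - [0,0,0,0]
    - [0,0,0,0]
    - [0,0,0,0]
    - [0,0,0,0]
    - [0,0,0,0]

```text
clock: 44.77
tool_pos: [0.612, 0.1536, 0.1129]
orientation: [-180.0, -0.0, 32.2]
force: [-2.7, 4.6, 1.9]
opening: 0.0136
```

jog_arm:
  commands:
    - [0,0,0,-5]
    - [0,0,0,-5]
    - [0,0,0,-5]
    - [0,0,0,-5]
    - [0,0,0,-5]
    - [0,0,0,-5]
    - [0,0,0,-5]
    - [0,0,0,-5]
    - [0,0,0,-5]
    - [0,0,0,-5]

```text
clock: 45.6
tool_pos: [0.6119, 0.154, 0.1128]
orientation: [-179.9, 0.0, -18.1]
force: [-4.3, 5.9, 2.9]
opening: 0.0134
```

jog_arm:
  commands:
    - [0,0,0,-5]
    - [0,0,0,-5]
    - [0,0,0,-5]
    - [0,0,0,-5]
    - [0,0,0,-5]
    - [0,0,0,-5]
    - [0,0,0,-5]
    - [0,0,0,-5]
    - [0,0,0,-5]
    - [0,0,0,-5]

```text
clock: 46.43
tool_pos: [0.6122, 0.1543, 0.1129]
orientation: [-179.9, 0.1, -68.1]
force: [-2.6, 7.9, 1.3]
opening: 0.0141
```

jog_arm:
  commands:
    - [0,0,0,-4]
    - [0,0,0,-3]
    - [0,0,0,-3]
    - [0,0,0,-2]
    - [0,0,0,-2]
    - [0,0,0,-2]
    - [0,0,0,-1]
    - [0,0,0,0]
    - [0,0,0,0]
    - [0,0,0,0]

```text
clock: 47.27
tool_pos: [0.6124, 0.1543, 0.1129]
orientation: [-179.9, 0.1, -84.8]
force: [-2.6, 7.0, 1.6]
opening: 0.0139
```

```bash
python3 - <<'E'
from meas import *
o=get_obs();print(o["tool_pos"],o["orientation"],o["force"],o["moment"])
E
```

```text
[0.61235187 0.15434394 0.11286458] [-1.79939460e+02  8.50366856e-02 -8.48336363e+01] [-2.55632983  7.00356708  1.61041016] [ 2.55709594  0.90703422 -0.04920171]
```

jog_arm:
  commands:
    - [0,0,0,-0.5]
    - [0,0,0,-0.5]
    - [0,0,0,-0.5]
    - [0,0,0,-0.5]
    - [0,0,0,0]
    - [0,0,0,0]
    - [0,0,0,0]
    - [0,0,0,0]
    - [0,0,0,0]
    - [0,0,0,0]

```text
clock: 48.1
tool_pos: [0.6124, 0.1544, 0.1129]
orientation: [-179.9, 0.1, -86.8]
force: [-1.9, 8.1, 0.4]
opening: 0.0141
```

```bash
python3 - <<'E'
from meas import *
o=get_obs();print(o["tool_pos"],o["orientation"],o["force"],o["moment"])
E
```

```text
[0.61237638 0.15436545 0.11286292] [-1.79940898e+02  8.10875450e-02 -8.68075020e+01] [-1.90241638  8.14736364  0.35210942] [2.52440206 0.88697526 0.17539022]
```

The torque now opposes the turn (0.18 N m), so the left knob is at its stop. I'll release, rise and look.

jog_arm:
  commands:
    - [0,0,0,0]
    - [0,0,0,0]
    - [0,0,0,0]
    - [0,0,0,0]
    - [0,0,0,0]
    - [0,0,0,0]
    - [0,0,0,0]
    - [0,0,0,0]
    - [0,0,0,0]
    - [0,0,0,0]
  fingers: 44

```text
clock: 48.93
tool_pos: [0.6121, 0.1532, 0.1128]
orientation: [180.0, -0.0, -87.0]
force: [0.0, -0.2, -0.3]
opening: 0.0441
```

jog_arm:
  commands:
    - [0,0,10,0]
    - [0,0,20,0]
    - [0,0,25,0]
    - [0,0,20,0]
    - [0,0,10,0]
    - [0,-20,0,7]
    - [0,-25,0,7]
    - [0,-25,0,7]
    - [0,-25,0,7]
    - [0,-25,0,7]

```text
clock: 49.77
tool_pos: [0.6117, 0.0322, 0.1979]
orientation: [180.0, 0.0, -51.6]
force: [0.3, 0.1, -0.1]
opening: 0.0438
```

```bash
python3 - <<'E'
from meas import *
s=cam("scene")
crop(s,200,170,200,150,4,"p25.png")
o=get_obs();print(o["tool_pos"],o["orientation"])
E
```

```text
[0.61134319 0.02870044 0.19792853] [ 1.79937650e+02 -6.63798597e-03 -5.09512444e+01]
```

View pics/p25.png

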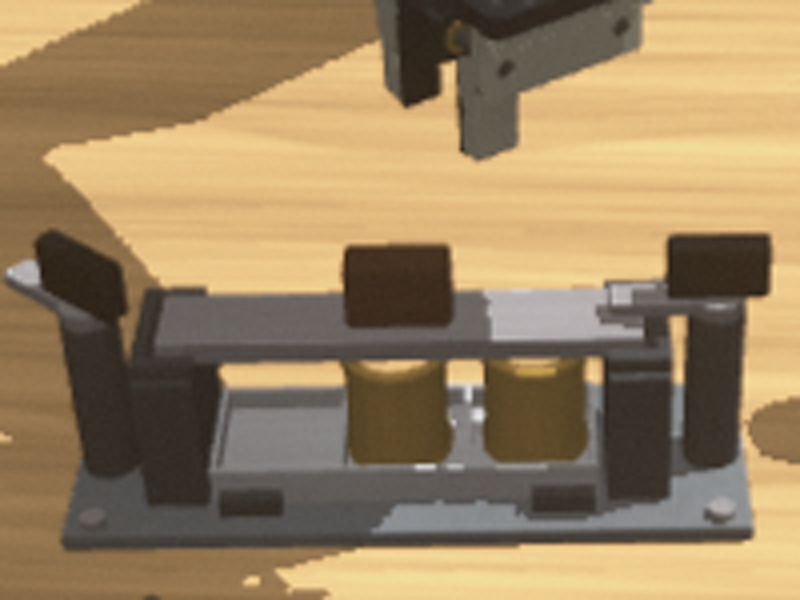

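```bash
python3 - <<'E'
from meas import *
s=cam("scene")
crop(s,270,245,100,50,8,"p26.png")
E
```

```text
(no output)
```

View pics/p26.png

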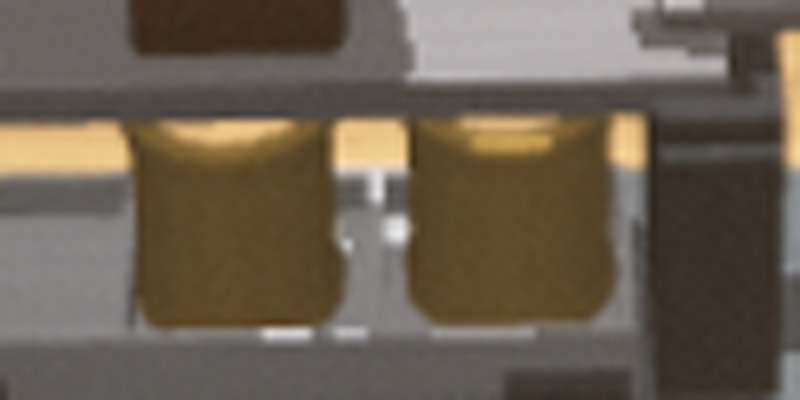

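jog_arm:
  commands:
    - [1.4,-11,0,7]
    - [1.4,-11,0,7]
    - [1.4,-11,0,7]
    - [1.4,-11,0,7]
    - [1.4,-11,0,7]
    - [1.4,-11,0,7]
    - [1.4,-11,0,7]
    - [1.4,-11,0,7]
    - [1.4,-11,0,7]
    - [1.4,-11,0,7]

```text
clock: 50.7
tool_pos: [0.6261, -0.0768, 0.1978]
orientation: [-180.0, 0.0, 18.3]
force: [0.5, 0.4, 0.2]
opening: 0.0437
```

jog_arm:
  commands:
    - [1.4,-11,0,7]
    - [1.4,-11,0,7]
    - [1.4,-11,0,7]
    - [1.4,-11,0,7]
    - [1.4,-11,-10,7]
    - [0.6,-5,-15,0.5]
    - [0,0,-10,0]
    - [0,0,0,0]
    - [0,0,0,0]
    - [0,0,0,0]

```text
clock: 51.53
tool_pos: [0.6341, -0.1364, 0.1634]
orientation: [180.0, -0.0, 53.5]
force: [0.1, 0.1, 0.2]
opening: 0.0438
```

```bash
python3 - <<'E'
from meas import *
t=cam("top");s=cam("scene")
a=t["bgr"][150:270,330:490]; b=s["bgr"][150:270,150:310]
cv2.imwrite("pics/p27.png",cv2.resize(np.hstack([a,b]),None,fx=2.5,fy=2.5,interpolation=2))
o=get_obs();print(o["tool_pos"],o["orientation"],o["joint_pos"])
E
```

```text
[ 0.63424969 -0.13636534  0.16373887] [ 1.79932164e+02 -4.45286685e-02  5.35386679e+01] [ 5.06950189e+00  2.05601923e+01 -7.81739622e+00  1.32428359e-02
 -6.15421067e+01  1.38462837e+02]
```

View pics/p27.png

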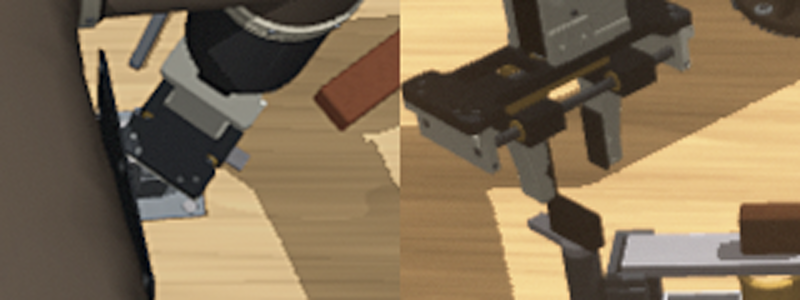

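jog_arm:
  commands:
    - [-1.2,-2.5,0,1]
    - [0,-2.5,-8,0]
    - [0,0,-8,0]
    - [0,0,-8,0]
    - [0,0,-8,0]
    - [0,0,-8,0]
    - [0,0,-6,0]
    - [0,0,-3,0]
    - [0,0,-2,0]
    - [0,0,0,0]

```text
clock: 52.47
tool_pos: [0.6323, -0.1418, 0.1112]
orientation: [-180.0, 0.0, 54.5]
force: [0.9, -0.6, 0.2]
opening: 0.0441
```

```bash
python3 - <<'E'
from meas import *
s=cam("scene")
crop(s,170,150,120,100,6,"p28.png")
o=get_obs();print(o["tool_pos"],o["force"])
E
```

```text
[ 0.63256553 -0.14184027  0.11174743] [ 0.1478914  -0.13939246  0.27179116]
```

View pics/p28.png

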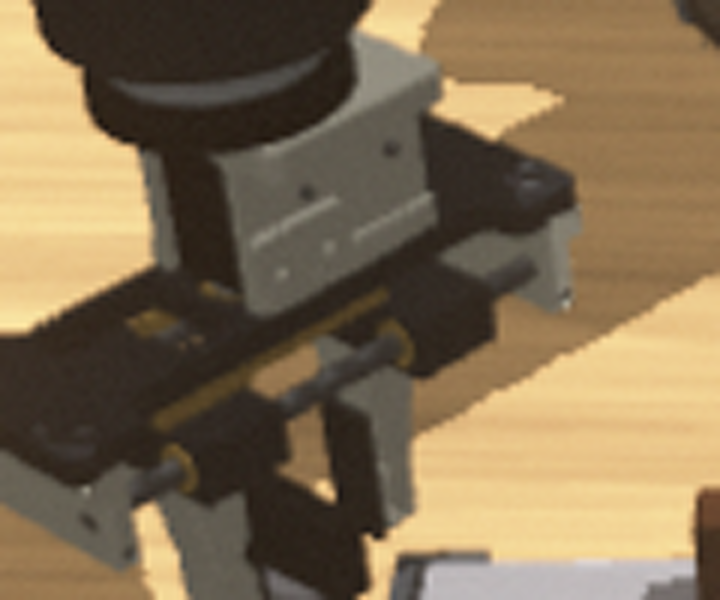

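jog_arm:
  commands:
    - [0,0,1,0]
    - [0,0,0,0]
    - [0,0,0,0]
    - [0,0,0,0]
    - [0,0,0,0]
    - [0,0,0,0]
    - [0,0,0,0]
    - [0,0,0,0]
    - [0,0,0,0]
    - [0,0,0,0]
  fingers: 6

```text
clock: 53.35
tool_pos: [0.6328, -0.142, 0.113]
orientation: [180.0, -0.0, 54.5]
force: [1.8, -1.3, -0.6]
opening: 0.0137
```

jog_arm:
  commands:
    - [0,0,0,-3]
    - [0,0,0,-3]
    - [0,0,0,-3]
    - [0,0,0,-3]
    - [0,0,0,-3]
    - [0,0,0,0]
    - [0,0,0,0]
    - [0,0,0,0]
    - [0,0,0,0]
    - [0,0,0,0]

```text
clock: 54.18
tool_pos: [0.6326, -0.1419, 0.1129]
orientation: [180.0, -0.0, 39.6]
force: [0.5, -1.3, 2.7]
opening: 0.0138
```

jog_arm:
  commands:
    - [0,0,0,-5]
    - [0,0,0,-5]
    - [0,0,0,-5]
    - [0,0,0,-5]
    - [0,0,0,-5]
    - [0,0,0,-5]
    - [0,0,0,-5]
    - [0,0,0,-5]
    - [0,0,0,-5]
    - [0,0,0,-5]

```text
clock: 55.02
tool_pos: [0.6324, -0.1413, 0.1129]
orientation: [-180.0, 0.0, -10.7]
force: [-1.1, 1.8, 3.8]
opening: 0.0138
```

jog_arm:
  commands:
    - [0,0,0,-5]
    - [0,0,0,-5]
    - [0,0,0,-5]
    - [0,0,0,-5]
    - [0,0,0,-5]
    - [0,0,0,-5]
    - [0,0,0,-5]
    - [0,0,0,-5]
    - [0,0,0,-5]
    - [0,0,0,-5]

```text
clock: 55.85
tool_pos: [0.6328, -0.1407, 0.1129]
orientation: [-179.9, 0.0, -60.6]
force: [0.4, 4.9, 3.6]
opening: 0.0136
```

jog_arm:
  commands:
    - [0,0,0,-5]
    - [0,0,0,-5]
    - [0,0,0,-5]
    - [0,0,0,-4]
    - [0,0,0,-3]
    - [0,0,0,-2]
    - [0,0,0,-1]
    - [0,0,0,0]
    - [0,0,0,0]
    - [0,0,0,0]

```text
clock: 56.68
tool_pos: [0.6331, -0.1407, 0.1129]
orientation: [-179.9, 0.1, -85.4]
force: [2.5, 4.9, 3.4]
opening: 0.0139
```

```bash
python3 - <<'E'
from meas import *
o=get_obs();print(o["tool_pos"],o["orientation"],o["force"],o["moment"])
E
```

```text
[ 0.63311763 -0.14067037  0.11293734] [-1.79918077e+02  6.36646117e-02 -8.53968894e+01] [2.54298176 4.86260266 3.42724936] [ 2.12178803 -0.53686624 -0.00816078]
```

jog_arm:
  commands:
    - [0,0,0,-0.5]
    - [0,0,0,-0.5]
    - [0,0,0,-0.5]
    - [0,0,0,-0.5]
    - [0,0,0,0]
    - [0,0,0,0]
    - [0,0,0,0]
    - [0,0,0,0]
    - [0,0,0,0]
    - [0,0,0,0]

```text
clock: 57.52
tool_pos: [0.6331, -0.1407, 0.1129]
orientation: [-179.9, 0.1, -87.3]
force: [1.7, 5.4, 3.0]
opening: 0.0141
```

```bash
python3 - <<'E'
from meas import *
o=get_obs();print(o["tool_pos"],o["orientation"],o["force"],o["moment"])
E
```

```text
[ 0.63310466 -0.14065617  0.11294462] [-1.79927194e+02  5.50312261e-02 -8.73476913e+01] [1.67380979 5.37219852 3.00599334] [ 2.04416189 -0.5669018   0.37223462]
```

The stop torque rose to 0.37 N m, so the right knob is home too. Release, rise and check.

jog_arm:
  commands:
    - [0,0,0,0]
    - [0,0,0,0]
    - [0,0,0,0]
    - [0,0,0,0]
    - [0,0,0,0]
    - [0,0,0,0]
    - [0,0,0,0]
    - [0,0,0,0]
    - [0,0,0,0]
    - [0,0,0,0]
  fingers: 44

```text
clock: 58.35
tool_pos: [0.6325, -0.1419, 0.1128]
orientation: [180.0, 0.0, -87.5]
force: [0.0, -0.8, -0.1]
opening: 0.0438
```

jog_arm:
  commands:
    - [0,0,10,0]
    - [0,0,20,0]
    - [0,0,30,0]
    - [0,0,30,0]
    - [-15,10,20,0]
    - [-20,30,0,0]
    - [-20,30,0,0]
    - [-20,30,0,0]
    - [-20,30,0,0]
    - [-20,30,0,0]

```text
clock: 59.18
tool_pos: [0.5165, 0.0192, 0.2237]
orientation: [-179.9, 0.0, -87.5]
force: [1.0, 0.7, 0.0]
opening: 0.0437
```

```bash
python3 - <<'E'
from meas import *
t=cam("top");s=cam("scene")
crop(s,200,170,200,150,4,"p29.png")
cv2.imwrite("pics/p29t.png",t["bgr"])
o=get_obs();print(o["tool_pos"],o["orientation"])
E
```

```text
[0.51549295 0.02114842 0.22431001] [-1.79896680e+02  7.93346883e-02 -8.72512980e+01]
```

View pics/p29.png

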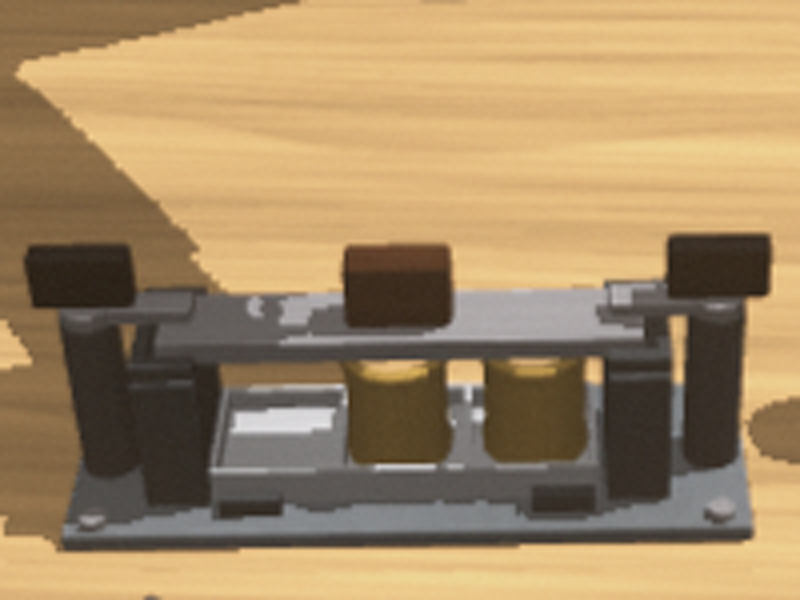

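Both dogs lie over the keeper ends. Now I locate the button from both views.

```bash
python3 - <<'E'
from meas import *
t=cam("top");s=cam("scene")
P=[];uv=[]
for c in(t,s):
    h=hsv(c); m=cv2.inRange(h,(0,200,120),(6,255,255))|cv2.inRange(h,(174,200,120),(179,255,255))
    n,l,st,ce=cv2.connectedComponentsWithStats(m); i=1+np.argmax(st[1:,4]); print(st[i],ce[i]); uv.append(ce[i])
    P.append(c["K"]@np.c_[c["R"],c["tvec"]])
    for z in(.055,.065): print(z,ray(c,ce[i],z))
X=cv2.triangulatePoints(P[0],P[1],uv[0],uv[1]); print((X[:3]/X[3]).T)
crop(t,110,220,90,70,7,"b.png")
E
```

```text
Traceback (most recent call last):
ValueError: attempt to get argmax of an empty sequence
```

```bash
python3 - <<'E'
from meas import *
t=cam("top");s=cam("scene"); t["bgr"]=cv2.imread("pics/top0.png")
P=[];uv=[]
for c in(t,s):
    h=hsv(c); m=cv2.inRange(h,(0,180,90),(8,255,255))|cv2.inRange(h,(174,180,90),(179,255,255))
    n,l,st,ce=cv2.connectedComponentsWithStats(m)
    i=max(range(1,n),key=lambda k:st[k,4]); print(st[i],ce[i]); uv.append(ce[i])
    P.append(c["K"]@np.c_[c["R"],c["tvec"]])
    for z in(.055,.065): print(z,ray(c,ce[i],z))
X=cv2.triangulatePoints(P[0],P[1],uv[0],uv[1]); print((X[:3]/X[3]).T)
crop(t,110,220,90,70,7,"b.png")
E
```

```text
[145 247  16  16 194] [152.33505155 254.94845361]
0.055 [[0.52620854 0.44008501 0.055     ]]
0.065 [[0.52433318 0.43684112 0.065     ]]
[510 230  18  12 161] [519.0310559  235.21118012]
0.055 [[0.50211907 0.44428002 0.055     ]]
0.065 [[0.51614495 0.4393411  0.065     ]]
[[0.52353277 0.43601258 0.07005489]]
```

View pics/b.png

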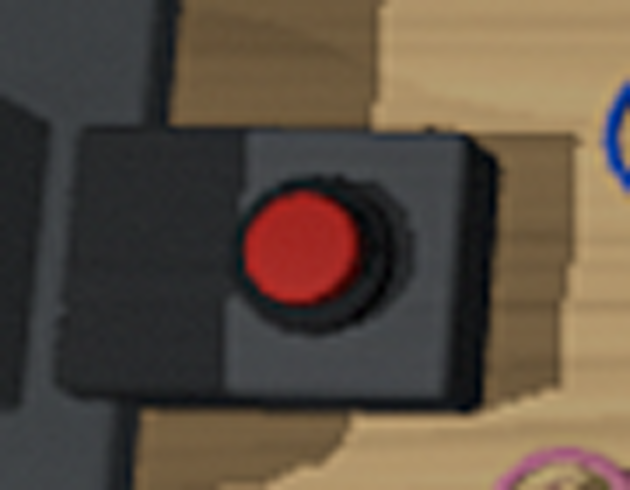

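jog_arm:
  commands:
    - [0,15,0,0]
    - [0,30,0,0]
    - [0,35,0,0]
    - [0,35,0,0]
    - [1,35,0,0]
    - [1,35,0,0]
    - [1,35,0,0]
    - [1,35,0,0]
    - [1,35,0,0]
    - [1,30,0,0]
  fingers: 0

```text
clock: 60.32
tool_pos: [0.5245, 0.3394, 0.2223]
orientation: [180.0, -0.0, -87.6]
force: [0.5, 0.4, -0.1]
opening: 0.0005
```

jog_arm:
  commands:
    - [1,30,0,0]
    - [1,28,0,0]
    - [1,20,0,0]
    - [0,10,0,0]
    - [0,5,0,0]
    - [0,2,0,0]
    - [0,0,0,0]
    - [0,0,0,0]
    - [0,0,0,0]
    - [0,0,0,0]

```text
clock: 61.15
tool_pos: [0.5267, 0.4324, 0.2233]
orientation: [-180.0, 0.0, -87.5]
force: [0.2, 0.3, 0.3]
opening: 0.0002
```

```bash
python3 - <<'E'
from meas import *
s=cam("scene")
crop(s,420,0,220,300,2,"p30.png")
o=get_obs();print(o["tool_pos"],o["orientation"])
E
```

```text
[0.5266323  0.43250394 0.22322208] [-1.79982772e+02  2.28932616e-02 -8.74995872e+01]
```

View pics/p30.png

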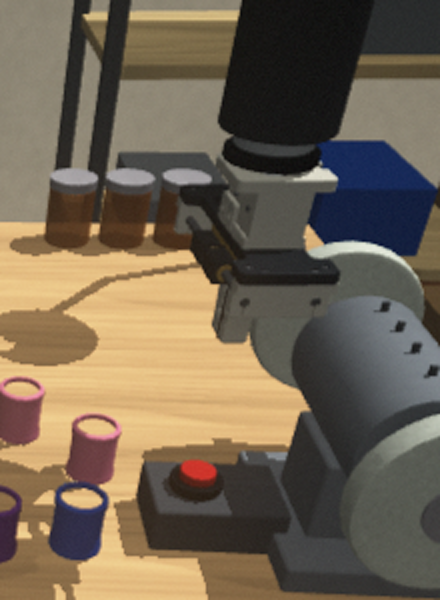

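jog_arm:
  commands:
    - [-2,-1,-10,0]
    - [-1,-1,-20,0]
    - [0,0,-25,0]
    - [0,0,-25,0]
    - [0,0,-25,0]
    - [0,0,-20,0]
    - [0,0,-10,0]
    - [0,0,-3,0]
    - [0,0,0,0]
    - [0,0,0,0]

```text
clock: 62.03
tool_pos: [0.524, 0.4316, 0.0858]
orientation: [-179.9, 0.1, -87.4]
force: [0.4, 0.0, 1.2]
opening: 0.0006
```

```bash
python3 - <<'E'
from meas import *
t=cam("top");s=cam("scene")
a=t["bgr"][170:330,60:220]; b=s["bgr"][130:290,460:620]
cv2.imwrite("pics/p31.png",cv2.resize(np.hstack([a,b]),None,fx=2.5,fy=2.5,interpolation=2))
o=get_obs();print(o["tool_pos"],o["force"])
E
```

```text
[0.52408883 0.43191801 0.08634387] [ 0.00537453 -0.23738552  0.0146331 ]
```

View pics/p31.png

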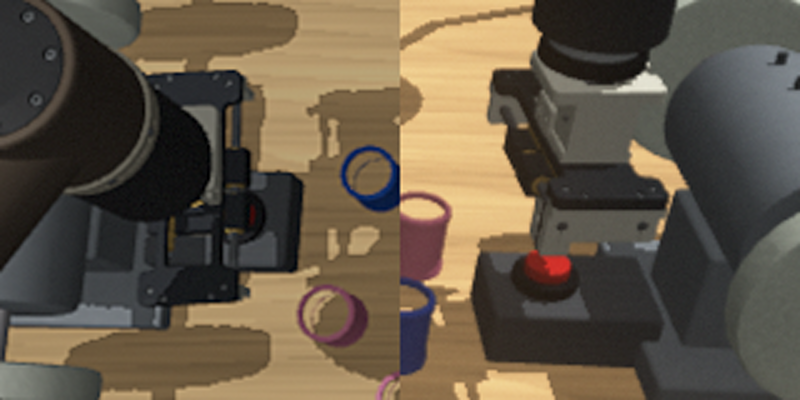

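jog_arm:
  commands:
    - [0,0,-3,0]
    - [0,0,-3,0]
    - [0,0,-3,0]
    - [0,0,-2,0]
    - [0,0,-2,0]
    - [0,0,-2,0]
    - [0,0,-2,0]
    - [0,0,-1,0]
    - [0,0,0,0]
    - [0,0,0,0]

```text
clock: 62.97
tool_pos: [0.5234, 0.4311, 0.0669]
orientation: [180.0, -0.0, -87.5]
force: [-1.8, -0.9, 2.9]
opening: 0.0001
```

jog_arm:
  commands:
    - [0,0,-1,0]
    - [0,0,-1,0]
    - [0,0,-1,0]
    - [0,0,0,0]
    - [0,0,0,0]
    - [0,0,0,0]
    - [0,0,0,0]
    - [0,0,0,0]
    - [0,0,0,0]
    - [0,0,0,0]

```text
clock: 63.8
tool_pos: [0.5236, 0.4312, 0.0661]
orientation: [-179.9, 0.0, -87.4]
force: [-7.7, -2.9, 17.9]
opening: 0.0006
```

```bash
python3 - <<'E'
from meas import *
s=cam("scene")
crop(s,480,190,90,70,7,"p32.png")
o=get_obs();print(o["tool_pos"],o["force"])
E
```

```text
[0.52352225 0.43113407 0.06605921] [-6.91084805 -4.62340815 16.898906  ]
```

View pics/p32.png

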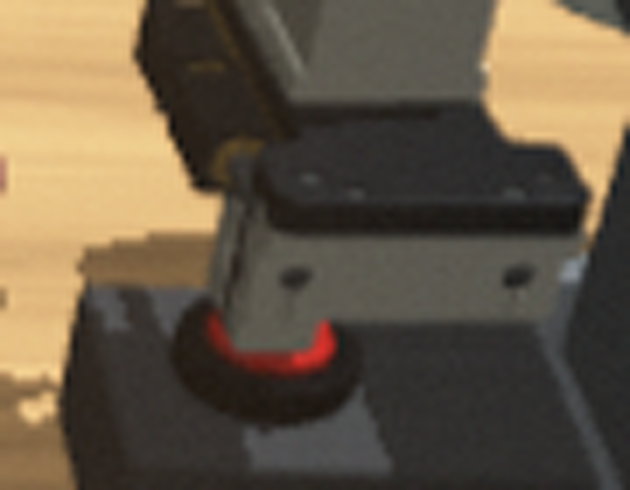

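The button is flush with its collar at a hard stop (17 N, against the 4 N it needs). Retreating.

jog_arm:
  commands:
    - [0,0,5,0]
    - [0,0,15,0]
    - [0,0,25,0]
    - [0,0,30,0]
    - [0,0,30,0]
    - [0,0,30,0]
    - [0,0,20,0]
    - [-10,-20,0,0]
    - [-20,-30,0,0]
    - [-10,-10,0,0]

```text
clock: 64.68
tool_pos: [0.4821, 0.3688, 0.2188]
orientation: [180.0, 0.0, -87.5]
force: [-0.1, -0.5, -0.5]
opening: 0.0003
```

```bash
python3 - <<'E'
from meas import *
t=cam("top");s=cam("scene")
cv2.imwrite("pics/p33.png",s["bgr"]);cv2.imwrite("pics/p33t.png",t["bgr"]); crop(s,200,170,200,150,4,"p33c.png")
o=get_obs();print(o["tool_pos"],o["force"])
E
```

```text
[0.48236264 0.36965455 0.21954454] [-0.36334366  0.74214961  0.37946305]
```

View pics/p33.png

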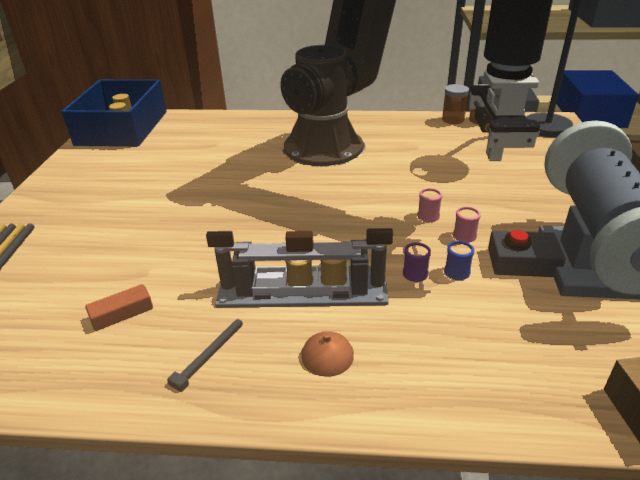

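View pics/p33t.png

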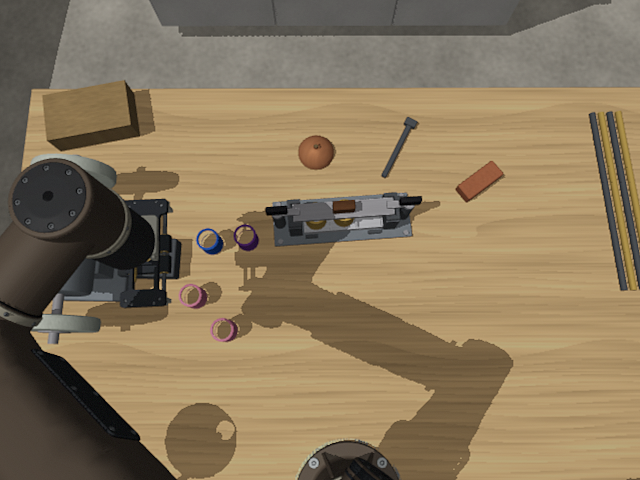

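View pics/p33c.png

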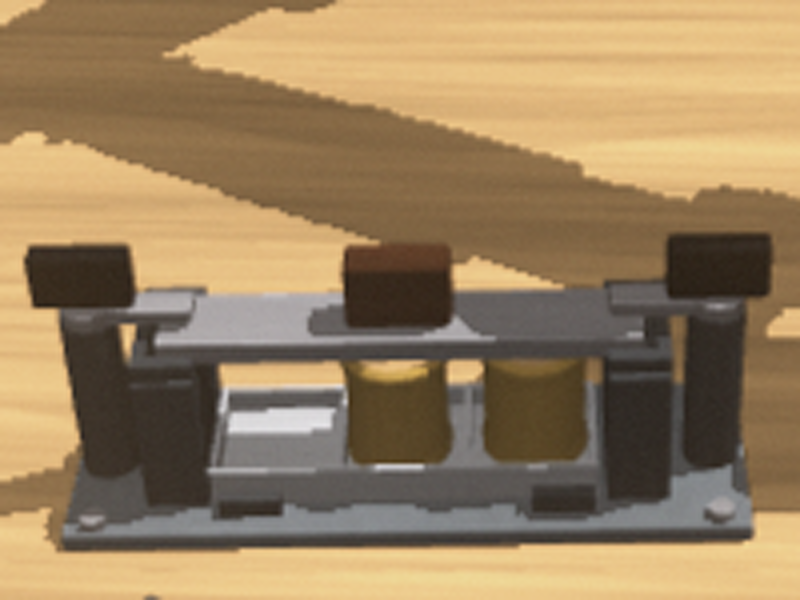

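Everything is in place, the button is back up and the bystanders are untouched. I'll let the arm settle, then hand in.

jog_arm:
  commands:
    - [0,0,0,0]
    - [0,0,0,0]
    - [0,0,0,0]
    - [0,0,0,0]
    - [0,0,0,0]
    - [0,0,0,0]
    - [0,0,0,0]
    - [0,0,0,0]
    - [0,0,0,0]
    - [0,0,0,0]

```text
clock: 65.62
tool_pos: [0.4835, 0.3712, 0.2188]
orientation: [180.0, -0.0, -87.5]
force: [-0.9, -0.1, -0.5]
opening: 0.0001
```

```bash
python3 -c "
from plant import close_job; print(close_job())"
```

```text
the job is handed in; nothing more can be done
None
```

The polishing run is set up and handed in at about 66 s of the 210 s allowed; the hand-in gave no verdict.

- **Loading:** The tray lies flat in the cradle. Two brass shells were on the bench, and they stand in the middle and +y pockets. The keeper bar lies on both end blocks between its cheeks.
- **Clamping:** I turned both knobs clockwise until the torque rose (0.18 N m left, 0.37 N m right). The tool yaw then read -86.8° and -87.3°, against about -86° expected at the stop. I can't read the knob angles directly.
- **Button:** I pressed it last, to a hard stop at about 17 N, flush with its collar. It was back up in the final picture.
- **Final pictures:** Both dogs lie over the keeper bar's ends, the dome cap, pin and compound bar look unmoved, and the arm is clear.

**Shell shift:** The middle shell had moved a few millimetres towards -y inside its pocket between two pictures, while I was turning the left knob. It still looked upright, and the 3 mm gap under the keeper bar should keep it from leaning past the limit. I judged that by eye only.

**Camera disagreement:** The two cameras differed by about 3 mm in y on the cradle's position, so I placed the tray and keeper bar by their position relative to the cradle in each view.

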